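# Rehook the return spring of a vent flap unit

## Robot

A 6-joint arm with a two-finger parallel gripper is mounted at the origin on the work surface. World frame = base frame: x ahead of the robot, y to its left, z up, the work surface at z = 0. Lengths are in mm, angles in rad, forces in N, time in s.
With the tool pointing down it reaches from about 275 to 1000 mm from the base axis. Payload 8.4 kg.
Tool frame: the origin (TCP) lies at the very end of the fingers, on their centre line; the grasp point (between the pads) lies 19 mm behind it; z points along the fingers, y is the direction in which the jaws open and shut (so a half turn about z gives the same grasp; the last joint's range is limited). The gripper opens to 85 mm and grips with 20 to 120 N. Pads are 22 mm wide; open, the fingers measure 114 mm over their backs; the gripper's body (76 mm by 85 mm) begins 54 mm behind the grasp point. The pads swing forward as they close: fully open they stand 13 mm farther back than shut.
Start: joints at [1.253, 0.353, 1.633, -0, 1.155, -0.002], TCP at [194.109, 594.096, 231.281] pointing down, gripper open.
Joint ranges: [-2.63, 2.63], [-0.92, 2.1], [0.06, 2.66], [-1.3, 4.44], [0, 2.69], [-3.02, 3.02]. Speed limits (rad/s): [2.22, 2.22, 2.79, 3.14, 3.14, 3.14].

## Interface

Orientations are given as a unit quaternion [x, y, z, w].
In Python, from station import sensors, capture, workorder gives the robot as it stands. The module is installed in compiled form; this text tells all that it offers.
- The arm moves only by the shell command python3 -m pendant 'ROWS' [FORCE]. ROWS is JSON, one flat list of numbers, 7 for each row, row after row: the shift along the tool's x, y, z in mm, then the turn, a rotation vector about the tool's x, y, z in rad, then the gripper command: -1 is shut, 1 is fully open, values between are in proportion. A call has 1 to 8 rows; each row shifts and turns the commanded pose from where the row before left it, along the tool's axes as they then stand; what a row does not reach is not made up. A row lasts 1/10 s, in which the tool goes at most 50 mm and 8.59 degrees, less where a joint would pass 70% of its speed; a pose out of reach is approached as far as the arm can. A call with a gripper value outside its range is refused whole. The fingers move at their own pace and stop on an object; FORCE is the grip in N (left out, the last holds). Time passes only in rows, so rows that do not move let the fingers close. It gives the time, the measured TCP pose, the force and the opening at its end, in the units of the state.
- sensors.read_state(): the state, without advancing time (a new reading comes with each control period).
- capture(name): name is "scene" or "top" or "wrist"; returns a dict with "img" (480x640x3 uint8, red, green, blue), "K" (3x3 intrinsics, pixels), "dist" ([k1, k2, p1, p2, k3] as OpenCV has them; the pictures are not rectified), "world_from_camera" (4x4, takes a point from camera to world coordinates). Camera axes: x right, y up, looking along -z (the intrinsics and any distortion apply to the point x, -y, -z); pixel columns grow to the right and rows downward; lengths in mm; the calibration is good to about 2 mm. A picture is of the moment at which its call begins. There is no depth.
- workorder.hand_in(): hands the job in, once; it reports no verdict.
The state is a dict: "time": time; "joint_positions": joint angles; "dq": joint speeds; "tau": joint torques, N m; "ee_pos": TCP position; "tcp_rot": TCP orientation; "wrist_force": force on the tool from outside, world axes, zero at the start; "torque": the same for the moment, N m; "gripper_width": opening from 0.0 (shut) to 1.0 (fully open).
Only numpy, scipy, OpenCV 4.12 (cv2) and the standard library are available. Lean on these libraries where they do the work, as an engineer would, in place of code of your own. Each camera call takes 0.05 s, during which the arm holds its last target.

## Task

The return spring of the chromatograph's vent flap unit hangs loose at one end. Take the T-handled spring puller from the tool stand, put its tip in the ring at the spring's free end, and with it stretch the spring and set its hook onto the headed anchor post so that the post holds the tension, then stand the puller fully back in its own hole and let go. Pull only with the puller, ease the spring on without letting it snap back, stretch it no further than 45 mm, never force the hook with more than 15 N, and leave the other things where they are.

Things in the scene. Friction and masses are not known exactly. Their poses are not given: they have to be found in the camera images.
- puller_grip (a point): Centre of the T-handle bar of the loose spring puller (90 g): bar 70 mm long (x), 16 wide (y, grip across this), 24 tall (z up). Below it: a neck, a 22 mm collar whose underside is 32 mm below this point, then a round 7 mm rod with its tip 71 mm below. Only the rod works on the spring; as it is round, the bar's heading is free. Starts upright in the stand, collar on the stand's top.
- stand_hole (a point): Centre of the mouth of the puller's hole in the top of the fixed grey tool stand (170 x 60 mm, 45 high). Straight through hole, 14 mm wide, with a 3 mm chamfer. The stand's near end is 37 mm away along -x of this frame. A nut driver is fixed in the stand 105 mm away along +x, 54 mm tall above it.
- spring_pivot (a point): Axis of the lug about which the spring swings, at the spring's height, 45 mm above the table, on the fixed vent unit (200 x 260 mm plate, 10 mm thick). +y of this frame points from the lug to the slot's middle; the loose spring hangs to the +x side. The lug is 18 mm wide, top at 55 mm; a motor (42 mm square, shaft top at 63 mm) stands 70 mm off along -x.
- slot_middle (a point): Middle of the anchor post's slot, 45 mm above the table, 131.5 mm from the lug along y. The upright post (8 mm thick, 11 mm head, top at 60 mm) is clamped somewhere in the slot, up to 18 mm either way along x of this frame, not in general at this point: its place is not measured, look or feel for it. Pushing does not shift it.
- hook_bowl (a point): Where the post's centre lies when seated in the hook; 107.5 mm from the lug when loose. y of this frame runs along the spring away from the lug. The hook is a half ring of 5 mm wire, 10 mm wide inside, bearing on its +y side; shank on its +x side. Its mouth opens to -x (towards the post): the lip, centred at x = -7.5 mm, ends at y = -3.5 mm, and the mouth runs from there 19 mm on to the coils.
- pull_eye (a point): Centre of the closed ring at the spring's end, 16.5 mm beyond the hook's bowl along the spring, 124 mm from the lug when loose, 45 mm above the table. 12 mm clear inside, 24 mm outside, of 5 mm wire lying level; the puller's rod goes down into it. 35 mm free to the plate below.
- spring_stretch (a joint): Stretch of the spring in m, 0 when loose. It pulls towards the lug with 2.4 N plus 160 N per m (6.2 N at 0.024, where it sits on the post; 9 N at 0.041). The lip passes behind the post only when stretched beyond about 0.033, and it clears well at 0.040; beyond 0.045 the spring is spoilt.
- spring_swing (a joint): Swing of the spring about the lug in rad: 0 pointing at the slot's middle, positive towards +x of the lug's frame, where it starts. It swings freely in the level plane and stays at its height.
- hook_end: Wire end of the spring with hook and ring; origin on the spring's line 49 mm short of the ring's centre, y away from the lug, z up. To be moved with the puller only.
- puller: The spring puller; origin at the centre of its collar's underside, z up along the tool.
- screw_pot: Small clear pot (30 mm wide, 32 mm tall) standing on the vent unit's plate, at its edge beyond the slatted flap; origin at the middle of its underside; to be left alone.
- solvent_bottle: Amber bottle, 64 mm wide, 130 mm tall; origin at the middle of its underside; to be left alone.
- ferrule_jar: Glass jar with white cap, 44 mm wide, 45 mm tall; origin at the middle of its underside; to be left alone.
- screwdriver: Screwdriver with black handle, 190 mm, lying on the table; origin at the middle of its underside; to be left alone.
Mind the look-alikes: they are no part of the job. Leave any blue look-alike of the puller alone.

How it is judged:
By the outcome, as a careful person would: the job done as asked, in the order asked, and still so for the second after the job is handed in, with the robot touching nothing.
It also fails if it takes over 72 s, if anything falls off the work surface, if the arm or the gripper's body presses on something with over 40 N, if the wrist force passes 120 N, or if a joint passes its speed limit or range.

## Working session

There is one attempt and no reset: what is moved stays moved. The work goes in short steps, Python scripts to look and compute and a shell command to move; the robot and the scene stay as the last step left them, time stands still between calls to the robot, and variables do not carry over. Pictures are saved under pics/ and viewed, and the job is handed in when it is done.

```bash
mkdir -p pics; ls; python3 - <<'E'
from station import sensors, capture, workorder
import cv2
s=sensors.read_state()
print(s)
for n in ["scene","top","wrist"]:
    c=capture(n); cv2.imwrite(f"pics/{n}0.png",c["img"][:,:,::-1]); print(n,c["K"],c["dist"],c["world_from_camera"])
E
```

```text
pics
{'time': 0.0, 'joint_positions': array([ 1.25260147e+00,  3.53649821e-01,  1.63415403e+00, -1.34816146e-05,
        1.15522212e+00, -2.43231618e-03]), 'dq': array([ 0.00034493, -0.00121992,  0.00128576,  0.00144105,  0.00178284,
        0.00094531]), 'tau': array([ 5.13251189e-05, -6.05247402e+01, -3.42052460e+01,  7.85824227e-05,
        9.58730292e-03,  4.33060836e-05]), 'ee_pos': array([193.95649567, 593.62146194, 230.55213928]), 'tcp_rot': array([ 1.57223451e-01,  9.87562794e-01, -7.08449173e-04, -1.08311913e-04]), 'wrist_force': array([-0.12627295,  0.43364951, -0.11522591]), 'torque': array([ 0.00178255, -0.00980237,  0.01541935]), 'gripper_width': 1.0021086496473708}
scene [[613.41766423   0.         305.96316156]
 [  0.         613.41766423 238.3640343 ]
 [  0.           0.           1.        ]] [-0.07324501  0.          0.          0.          0.        ] [[ 8.02811329e-01 -4.45602992e-01  3.96146367e-01  1.24727087e+03]
 [ 5.96187681e-01  5.91740858e-01 -5.42589169e-01 -8.52204279e+02]
 [ 7.36336618e-03  6.71774316e-01  7.40719279e-01  1.25983154e+03]
 [ 0.00000000e+0
[... 272 characters left out ...]
52e-01 -6.74467303e-02  5.05908462e+02]
 [-9.99901086e-01  1.26678575e-02  6.11097676e-03 -8.30271232e+00]
 [ 6.95100902e-03  6.73653393e-02  9.97704162e-01  1.36298085e+03]
 [ 0.00000000e+00  0.00000000e+00  0.00000000e+00  1.00000000e+00]]
wrist [[375.28084769   0.         319.81201475]
 [  0.         375.28084769 238.42044489]
 [  0.           0.           1.        ]] [0.00276259 0.         0.         0.         0.        ] [[ 3.09993963e-01 -9.01196195e-01 -3.02901239e-01  1.16047165e+02]
 [ 9.50737943e-01  2.93487682e-01  9.98115434e-02  6.19415595e+02]
 [-1.05200063e-03 -3.18920677e-01  9.47780826e-01  3.73680463e+02]
 [ 0.00000000e+00  0.00000000e+00  0.00000000e+00  1.00000000e+00]]
```

View pics/scene0.png

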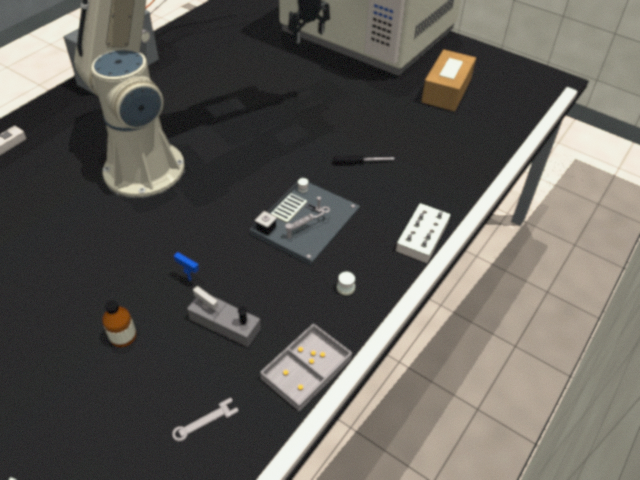

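View pics/top0.png

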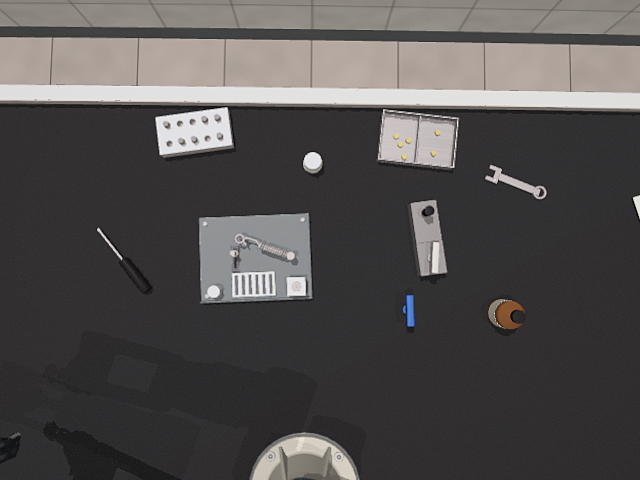

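View pics/wrist0.png

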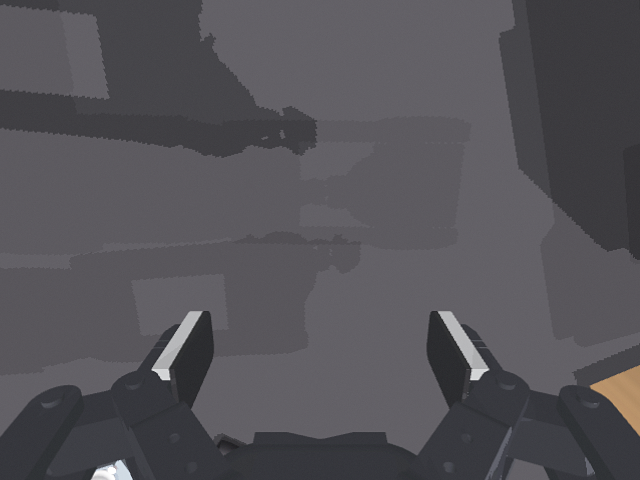

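The top view shows the light T-bar in the grey stand at about (433,257), the loose blue look-alike at (409,311), and the vent unit around (255,258). The light bar fits because it stands in the stand, with the nut driver (428,211) in the same block. I'll confirm it in enlarged crops.

```bash
cat > h.py <<'E'
import numpy as np, cv2
from station import sensors, capture, workorder
def ray(c,uv):
    d=cv2.undistortPoints(np.array([[uv]],float),c["K"],np.array(c["dist"]))[0,0]
    T=c["world_from_camera"]; v=T[:3,:3]@np.array([d[0],-d[1],-1.0]); return T[:3,3],v
def onz(c,uv,z):
    o,v=ray(c,uv); return o+v*(z-o[2])/v[2]
def proj(c,p):
    T=c["world_from_camera"]; q=T[:3,:3].T@(np.atleast_2d(p)-T[:3,3]).T; q=q.T*[1,-1,-1]
    return cv2.projectPoints(q,np.zeros(3),np.zeros(3),c["K"],np.array(c["dist"]))[0][:,0]
def tri(rays):
    A=np.zeros((3,3));b=np.zeros(3)
    for o,v in rays:
        v=v/np.linalg.norm(v);M=np.eye(3)-np.outer(v,v);A+=M;b+=M@o
    p=np.linalg.solve(A,b)
    return p,[np.linalg.norm((np.eye(3)-np.outer(v,v)/(v@v))@(p-o)) for o,v in rays]
def crop(img,x0,y0,x1,y1,k,name):
    r=cv2.resize(img[y0:y1,x0:x1,::-1],None,fx=k,fy=k,interpolation=cv2.INTER_CUBIC); cv2.imwrite(name,r)
def tip_axes():
    from scipy.spatial.transform import Rotation as R
    s=sensors.read_state(); return s,R.from_quat(s["tcp_rot"]).as_matrix()
E
python3 - <<'E'
from h import *
t=cv2.imread("pics/top0.png")[:,:,::-1]; s=cv2.imread("pics/scene0.png")[:,:,::-1]
crop(t,390,190,470,290,6,"pics/t_st.png"); crop(t,195,205,325,305,6,"pics/t_v.png")
crop(s,240,170,370,265,6,"pics/s_v.png"); crop(s,160,240,270,350,5,"pics/s_st.png")
E
```

```text
(no output)
```

View pics/t_st.png

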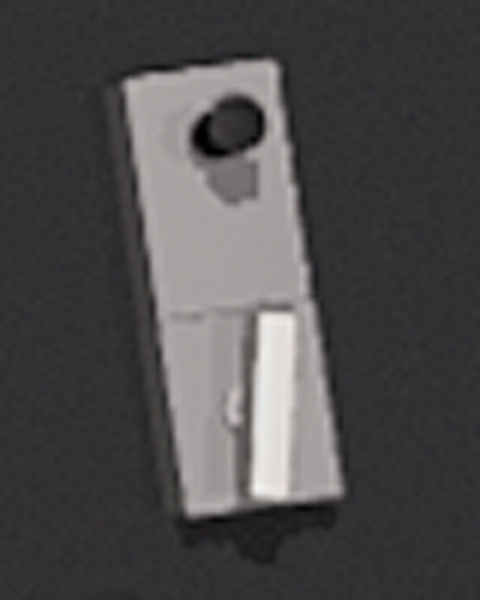

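View pics/t_v.png

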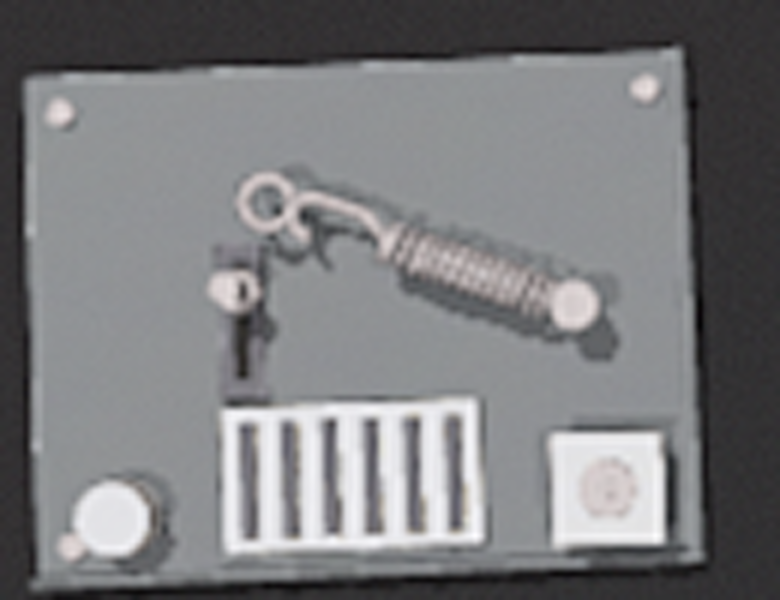

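View pics/s_v.png

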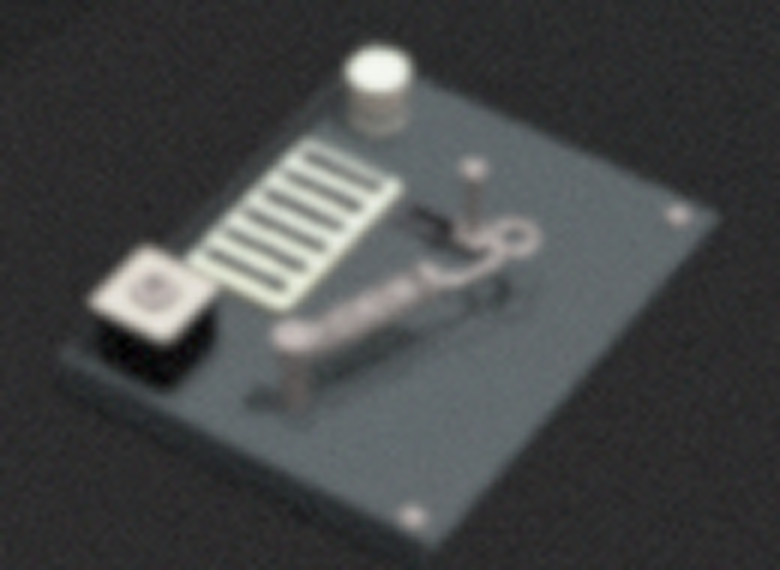

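View pics/s_st.png

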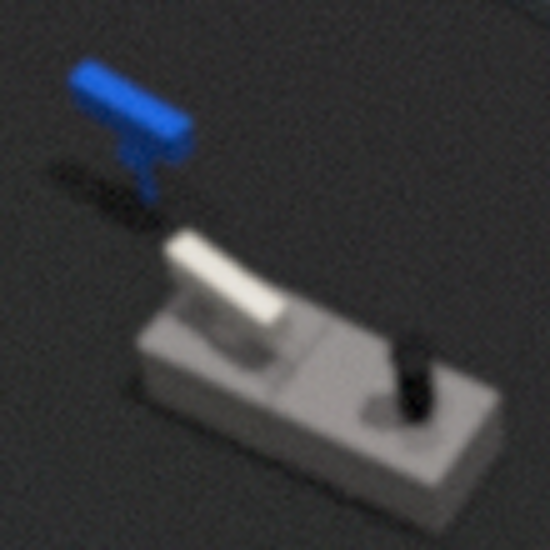

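```bash
python3 - <<'E'
from h import *
t=capture("top"); s=capture("scene")
def T(x,y,k=6,x0=195,y0=205): return (x0+x/k,y0+y/k)
P={"bar":((390+275/6,190+404/6),(160+226/5,240+277/5),89),
"lug":(T(577,304),T(293,336,6,240,170),55),
"eye":(T(268,203),T(516,237,6,240,170),45),
"post":(T(227,290),T(473,168,6,240,170),60),
"motor":(T(608,487),T(152,290,6,240,170),63)}
for n,(a,b,z) in P.items():
    p,r=tri([ray(t,a),ray(s,b)])
    print(n,"top@z",onz(t,a,z)[:2].round(1),"scene@z",onz(s,b,z)[:2].round(1),"tri",p.round(1),np.round(r,1))
# bar heading
a=onz(t,(390+278/6,190+311/6),89);b=onz(t,(390+271/6,190+497/6),89);print((a-b)[:2],np.linalg.norm(a-b),np.arctan2(*(a-b)[[1,0]]))
# stand corners z45
for c in [(125,78),(278,62),(343,494),(185,516)]:
    print("st",onz(t,(390+c[0]/6,190+c[1]/6),45)[:2].round(1))
for c in [(25,75),(682,50),(705,560),(35,588)]: print("plate",onz(t,T(*c),10)[:2].round(1))
E
```

```text
bar top@z [ 538.9 -287.6] scene@z [ 538.8 -285.8] tri [ 539.3 -286.9   90.5] [0.6 0.6]
lug top@z [539.5  34.8] scene@z [539.1  38.7] tri [540.3  35.4  58.4] [1.1 1.1]
eye top@z [576.9 154. ] scene@z [577.4 158.8] tri [578.1 154.7  48.4] [1.7 1.7]
post top@z [543.  166.9] scene@z [543.2 171.4] tri [544.1 167.5  63.3] [1.5 1.5]
motor top@z [470.8  21.9] scene@z [475.4  17.1] tri [470.7  22.2  55.9] [0.1 0.1]
[68.86171079 -2.71713601] 68.91529613441284 -0.03943740533037154
st [ 664.9 -239.5]
st [ 671.9 -298.7]
st [ 506.  -323.3]
st [ 496.9 -262.7]
plate [628.1 255. ]
plate [641.3  -3.6]
plate [441.4 -15.1]
plate [427.3 246.1]
```

The white bar at top (435.8,257.3) is the puller. Its triangulated top is at (539,-287,90) and should be at z 89. Hole position from the stand outline: (538,-288), which agrees. The blue one is ignored. Lug to eye measures 125 mm (should be 124) and lug to post about 132 mm (within its range). Moving over the puller.

```bash
python3 -m pendant '[-30,-36.5,0,0,0,0,1, -30,-36.5,0,0,0,0,1, -30,-36.5,0,0,0,0,1, -30,-36.5,0,0,0,0,1, -30,-36.5,0,0,0,0,1, -30,-36.5,0,0,0,0,1, -30,-36.5,0,0,0,0,1, -30,-36.5,0,0,0,0,1]' 120
python3 -m pendant '[-30,-36.5,0,0,0,0,1, -30,-36.5,0,0,0,0,1, -30,-36.5,0,0,0,0,1, -30,-36.5,0,0,0,0,1, -30,-36.5,0,0,0,0,1, -30,-36.5,0,0,0,0,1, -30,-36.5,0,0,0,0,1, -30,-36.5,0,0,0,0,1]' 120
python3 -m pendant '[-30,-36.5,0,0,0,0,1, -30,-36.5,0,0,0,0,1, -30,-36.5,0,0,0,0,1, -30,-36.5,0,0,0,0,1, 0,0,0,0,0,-0.14,1, 0,0,0,0,0,-0.14,1, 0,0,0,0,0,0,1]' 120
```

```text
time: 1.05
ee_pos: [331.8, 240.3, 231.5]
tcp_rot: [0.157, 0.988, 0.0, 0.0]
wrist_force: [1.3, 0.7, 0.7]
gripper_width: 0.996
time: 1.85
ee_pos: [469.3, -112.2, 231.4]
tcp_rot: [0.157, 0.988, 0.0, 0.0]
wrist_force: [1.0, 0.1, 0.7]
gripper_width: 1.002
time: 2.55
ee_pos: [537.5, -286.5, 230.9]
tcp_rot: [0.017, 1.0, 0.0, -0.0]
wrist_force: [-0.7, -0.7, -0.1]
gripper_width: 1.001
```

```bash
python3 - <<'E'
from h import *
c=capture("wrist"); cv2.imwrite("pics/w1.png",c["img"][:,:,::-1])
print(sensors.read_state()["ee_pos"],c["world_from_camera"].round(2))
print(proj(c,[[539,-287,89],[538.1,-287.7,45]]))
E
```

```text
[ 537.54415727 -286.21659186  231.03073904] [[ 3.0000e-02 -9.5000e-01 -3.2000e-01  4.5562e+02]
 [ 1.0000e+00  3.0000e-02  1.0000e-02 -2.8364e+02]
 [ 0.0000e+00 -3.2000e-01  9.5000e-01  3.7397e+02]
 [ 0.0000e+00  0.0000e+00  0.0000e+00  1.0000e+00]]
[[318.9802781  223.71283155]
 [318.25276357 209.04578244]]
```

View pics/w1.png

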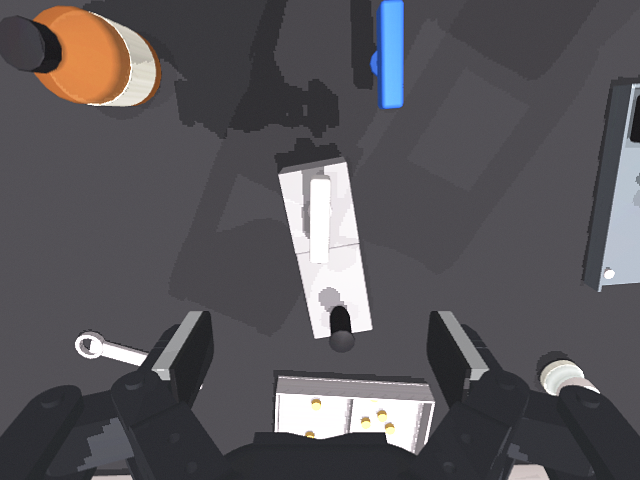

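The wrist view shows the white puller bar from about (321,177) to (319,263), the blue look-alike at (390,55), and the nut driver at (341,340). Measuring the bar.

```bash
python3 - <<'E'
from h import *
c=capture("wrist"); im=c["img"]; crop(im,270,150,380,300,5,"pics/w1c.png")
g=im.min(2); m=(g>225).astype(np.uint8); m[:170]=0;m[270:]=0;m[:,:300]=0;m[:,:345][:,335:]=0;m[:,335:]=0
n,l,st,ce=cv2.connectedComponentsWithStats(m); i=1+np.argmax(st[1:,4]); print(st[i],ce[i])
r=cv2.minAreaRect(np.argwhere(l==i)[:,::-1].astype(np.float32)); print(r)
bx=cv2.boxPoints(r); w=np.array([onz(c,p,89) for p in bx]); print(w.round(1), w.mean(0).round(1))
E
```

```text
[ 300  170   35  100 2410] [320.84564315 225.00539419]
((317.0, 219.5), (99.0, 34.0), 90.0)
[[ 496.4 -299.4   89. ]
 [ 497.3 -273.7   89. ]
 [ 578.4 -275.9   89. ]
 [ 577.3 -303.9   89. ]] [ 537.4 -288.2   89. ]
```

View pics/w1c.png

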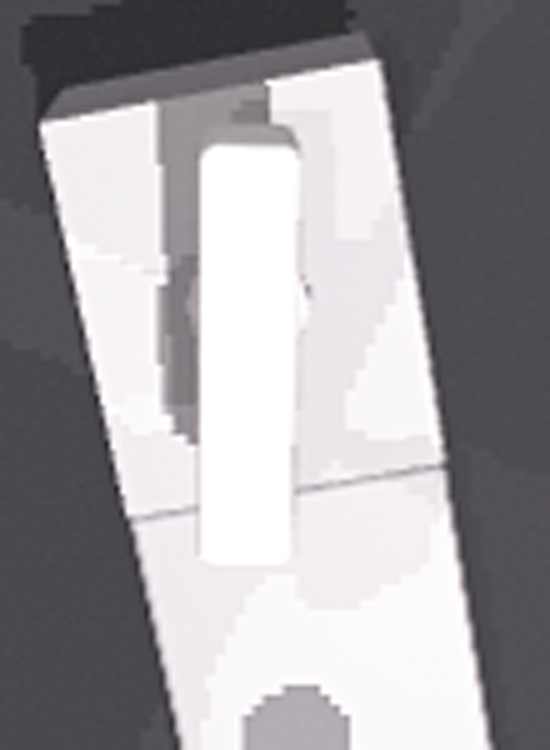

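```bash
python3 - <<'E'
from h import *
c=capture("wrist"); f=lambda x,y,z=89:onz(c,(270+x/5,150+y/5),z)
a=f(250.5,146);b=f(247.5,565);d=b-a
print(a,b,(a+b)/2,np.linalg.norm(d),np.arctan2(d[1],d[0]))
L=[f(42,125,45),f(380,62,45),f(130,521,45),f(443,466,45)];print(np.array(L).round(1))
n=(L[0]+L[1])/2; m=(L[2]+L[3])/2; u=(m-n)/np.linalg.norm(m-n); print(n,u,"hole",n+37*u, np.linalg.norm(m-n))
s,R=tip_axes();print(s["ee_pos"],R.round(3))
E
```

```text
[ 503.99418627 -284.28709808   89.        ] [ 572.76324827 -287.46004514   89.        ] [ 538.37871727 -285.87357161   89.        ] 68.84222165162772 -0.046106465436924836
[[ 506.3 -320.9   45. ]
 [ 497.8 -261.5   45. ]
 [ 581.1 -309.9   45. ]
 [ 572.4 -251.1   45. ]]
[ 502.0475998  -291.21480795   45.        ] [0.98985766 0.14206274 0.        ] hole [ 538.67233306 -285.95848665   45.        ] 75.4496650969635
[ 537.68188792 -285.90664034  231.31137543] [[-0.999  0.039 -0.   ]
 [ 0.039  0.999 -0.   ]
 [ 0.    -0.    -1.   ]]
```

The measurement is (538.5,-286), with length 68.8 mm (should be 70) and heading -0.046, which matches the gripper's. Descending.

```bash
python3 -m pendant '[-0.8,0,40,0,0,0,1, 0,0,40,0,0,0,1, 0,0,40,0,0,0,1, 0,0,30,0,0,0,1, 0,0,15,0,0,0,1, 0,0,6,0,0,0,1, 0,0,0,0,0,0,1]' 60
python3 -m pendant '[0,0,0,0,0,0,-0.3, 0,0,0,0,0,0,-0.5, 0,0,0,0,0,0,-0.6, 0,0,0,0,0,0,-0.7, 0,0,0,0,0,0,-0.8, 0,0,0,0,0,0,-1, 0,0,0,0,0,0,-1, 0,0,0,0,0,0,-1]' 60
python3 -m pendant '[0,0,0,0,0,0,-1, 0,0,0,0,0,0,-1, 0,0,0,0,0,0,-1]' 120
python3 - <<'E'
from h import *
c=capture("wrist"); cv2.imwrite("pics/w2.png",c["img"][:,:,::-1])
E
```

```text
time: 3.4
ee_pos: [538.8, -286.2, 60.6]
tcp_rot: [0.018, 1.0, -0.0, 0.0]
wrist_force: [0.1, 0.4, 0.2]
gripper_width: 1.002
time: 4.2
ee_pos: [538.7, -286.3, 60.8]
tcp_rot: [0.018, 1.0, -0.0, 0.0]
wrist_force: [-1.5, 0.2, 6.4]
gripper_width: 0.175
time: 4.5
ee_pos: [538.8, -286.4, 61.0]
tcp_rot: [0.018, 1.0, -0.0, 0.0]
wrist_force: [-2.1, 0.9, 6.7]
gripper_width: 0.167
```

View pics/w2.png

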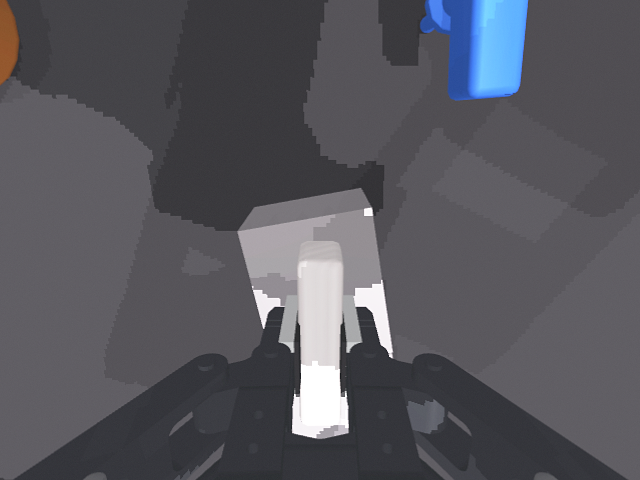

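```bash
python3 -m pendant '[0,0,-3,0,0,0,-1, 0,0,-7,0,0,0,-1, 0,0,-15,0,0,0,-1, 0,0,-25,0,0,0,-1, 0,0,-30,0,0,0,-1, 0,0,-30,0,0,0,-1, 0,0,0,0,0,0,-1, 0,0,0,0,0,0,-1]' 120
python3 - <<'E'
from h import *
for n in ["scene","top","wrist"]:
    c=capture(n); np.savez(f"pics/{n}3.npz",**c); cv2.imwrite(f"pics/{n}3.png",c["img"][:,:,::-1])
s=cv2.imread("pics/scene3.png")[:,:,::-1]; crop(s,150,200,270,340,4,"pics/s3.png")
E
```

```text
time: 5.35
ee_pos: [538.9, -286.4, 171.8]
tcp_rot: [0.018, 1.0, -0.001, 0.001]
wrist_force: [-0.5, 0.1, -1.3]
gripper_width: 0.165
```

View pics/s3.png

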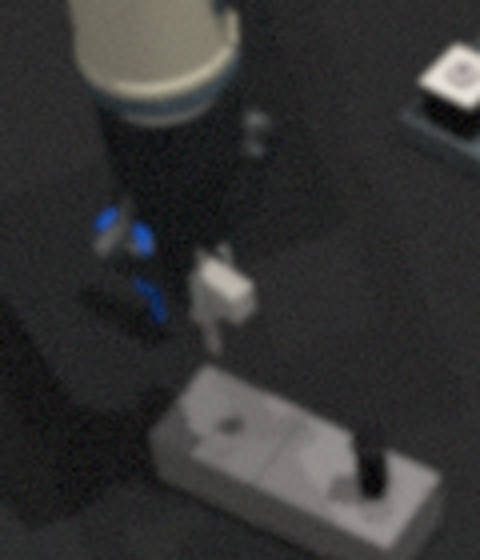

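View pics/wrist3.png

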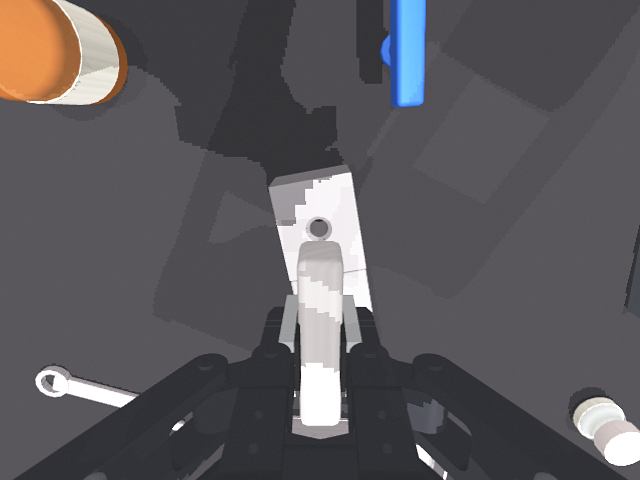

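The puller is out of the stand and upright. Its hole is visible at wrist (319,228). I'll get the hole position from that and check the tip in the scene view, near (204,287).

```bash
python3 - <<'E'
from h import *
c=np.load("pics/wrist3.npz"); im=c["img"]; crop(im,290,200,350,260,8,"pics/w3c.png")
print("hole",onz(c,(319,228.3),45))
s=np.load("pics/scene3.npz"); print("tip pred px",proj(s,[[538.8,-286.3,116.8],[538.8,-286.3,155.8],[538.8,-286.3,200]]))
E
```

```text
hole [ 537.91285967 -286.22556095   45.        ]
tip pred px [[203.67187817 288.39798646]
 [201.68374524 278.02495233]
 [199.33488452 265.73677242]]
```

View pics/w3c.png

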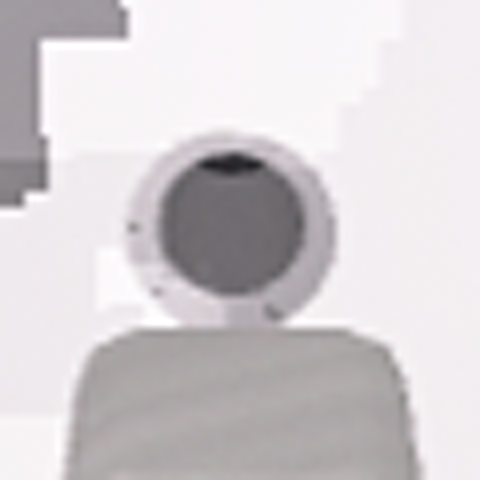

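```bash
python3 -m pendant '[-7.3,44.3,0,0,0,0,-1, -7.3,44.3,0,0,0,0,-1, -7.3,44.3,0,0,0,0,-1, -7.3,44.3,0,0,0,0,-1, -7.3,44.3,0,0,0,0,-1, -7.3,44.3,0,0,0,0,-1, -7.3,44.3,0,0,0,0,-1, -7.3,44.3,0,0,0,0,-1]' 120
python3 -m pendant '[-7.3,44.3,0,0,0,0,-1, 0,0,0,0,0,0,-1, 0,0,0,0,0,0,-1, 0,0,0,0,0,0,-1]' 120
python3 - <<'E'
from h import *
c=capture("wrist"); np.savez("pics/wrist4.npz",**c); cv2.imwrite("pics/w4.png",c["img"][:,:,::-1])
print(sensors.read_state()["ee_pos"]); print(proj(c,[[539.5,35.5,55],[577,154,45],[543,168,60]]))
E
```

```text
time: 6.3
ee_pos: [609.0, 67.7, 169.1]
tcp_rot: [0.018, 1.0, -0.0, -0.001]
wrist_force: [0.1, -0.2, -0.7]
gripper_width: 0.17
time: 6.7
ee_pos: [617.7, 109.1, 169.4]
tcp_rot: [0.018, 1.0, -0.0, -0.001]
wrist_force: [-0.3, -0.5, -0.9]
gripper_width: 0.167
[617.86909328 108.73507198 169.6109741 ]
[[203.35742444 122.78441833]
 [380.95224742 171.55975857]
 [407.2539473  121.06446542]]
```

View pics/w4.png

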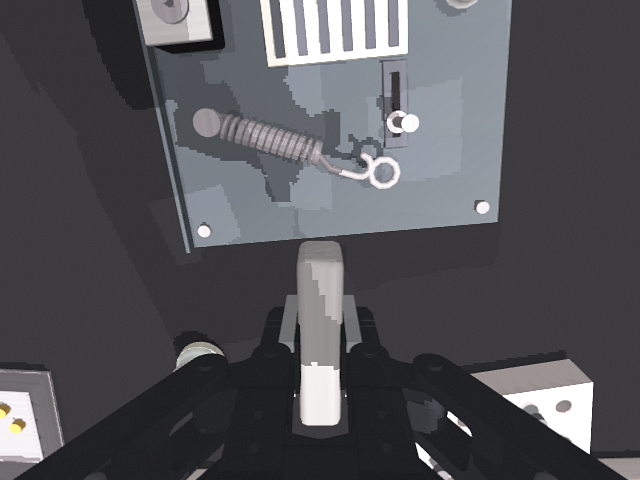

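Great view: the lug is at (206,122), the ring at (384,172), and the post head at (409,123) with its base at about (397,122). Measuring with a crop.

```bash
python3 - <<'E'
from h import *
c=np.load("pics/wrist4.npz"); im=c["img"]; crop(im,340,90,440,200,6,"pics/w4c.png"); crop(im,180,95,260,150,8,"pics/w4d.png")
E
```

```text
(no output)
```

View pics/w4c.png

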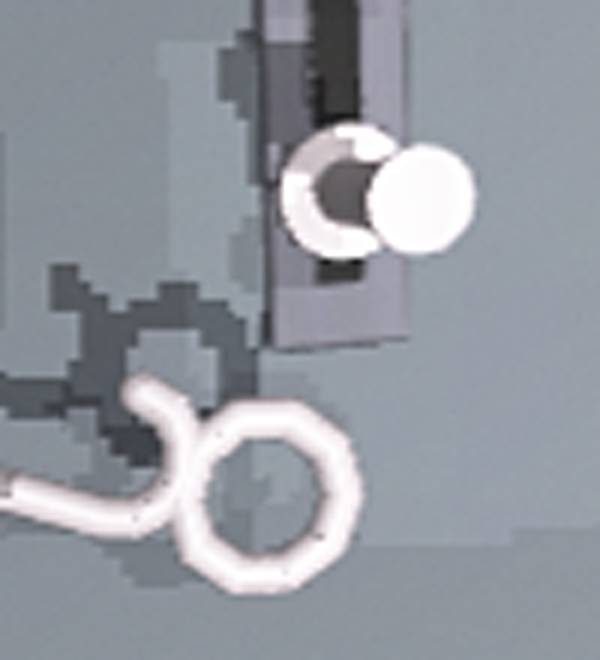

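View pics/w4d.png

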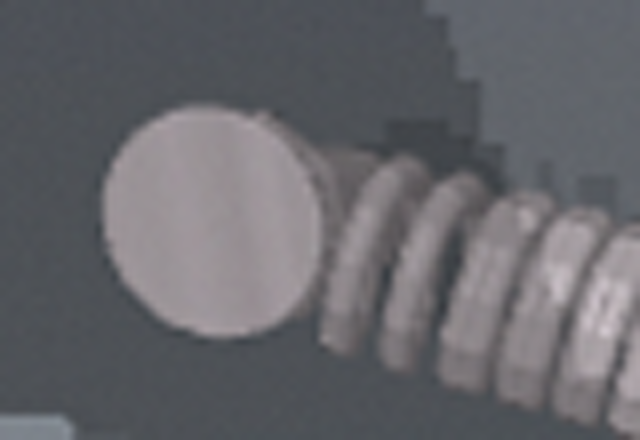

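```bash
python3 - <<'E'
from h import *
c=np.load("pics/wrist4.npz")
L=onz(c,(206.5,122.5),55)[:2];E=onz(c,(384.7,172.8),45)[:2];P=onz(c,(410.2,123.2),60)[:2]
# wire top? ; fine
print(L,E,P,"LE",np.linalg.norm(E-L),"LP",np.linalg.norm(P-L))
e=(E-L)/np.linalg.norm(E-L); p=(P-L)/np.linalg.norm(P-L)
print("E ang from y",np.arctan2(e[0],e[1]),"P",np.arctan2(p[0],p[1]))
E
```

```text
[539.39429609  37.58296192] [577.97159313 156.6734066 ] [544.38099421 169.94405305] LE 125.18283373044588 LP 132.45499463190393
E ang from y 0.31326631899304386 P 0.03765714464679096
```

```bash
python3 -m pendant '[20,22,0,0,0,0,-1, 16,18,0,0,0,0,-1, 5.5,5.9,10,0,0,0,-1, 0,0,22,0,0,0,-1, 0,0,16,0,0,0,-1, 0,0,6,0,0,0,-1, 0,0,0,0,0,0,-1, 0,0,0,0,0,0,-1]' 120
python3 - <<'E'
from h import *
for n in ["scene","top","wrist"]:
    c=capture(n); np.savez(f"pics/{n}5.npz",**c)
    if n!="wrist":
        x,y=proj(c,[577,156,50])[0].astype(int); print(n,x,y); crop(c["img"],x-50,y-40,x+50,y+40,7,f"pics/{n}5.png")
    else: cv2.imwrite("pics/w5.png",c["img"][:,:,::-1])
    print(proj(c,[[578,156.3,59],[577.6,156.3,45]]))
print(sensors.read_state()["ee_pos"])
E
```

```text
time: 7.55
ee_pos: [579.1, 156.8, 116.6]
tcp_rot: [0.018, 1.0, 0.0, 0.0]
wrist_force: [0.5, 0.2, -1.2]
gripper_width: 0.164
scene 325 208
[[325.82477996 206.53981612]
 [325.55157786 210.03864081]]
top 238 238
[[237.89577068 238.01648118]
 [238.65455872 238.53662917]]
[[318.01003963 259.7412206 ]
 [318.08008546 250.57064084]]
[579.24648124 157.17154518 117.09094722]
```

View pics/scene5.png

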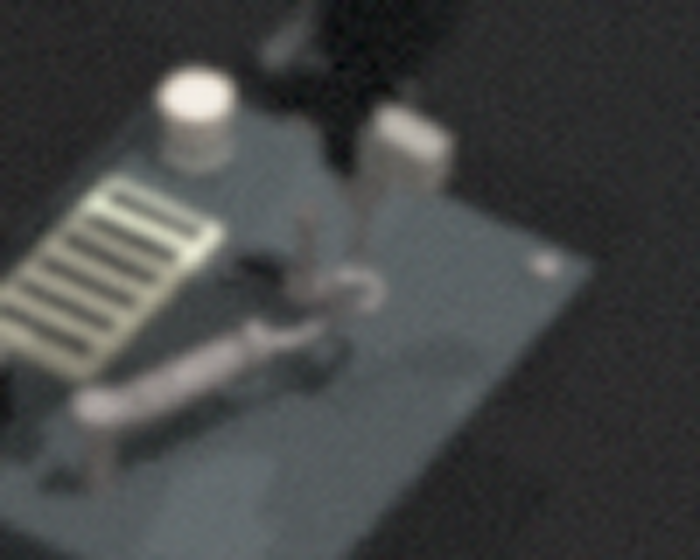

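View pics/w5.png

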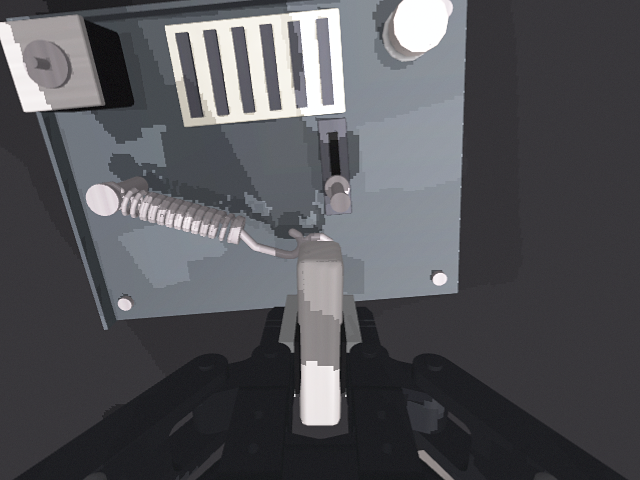

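View pics/top5.png

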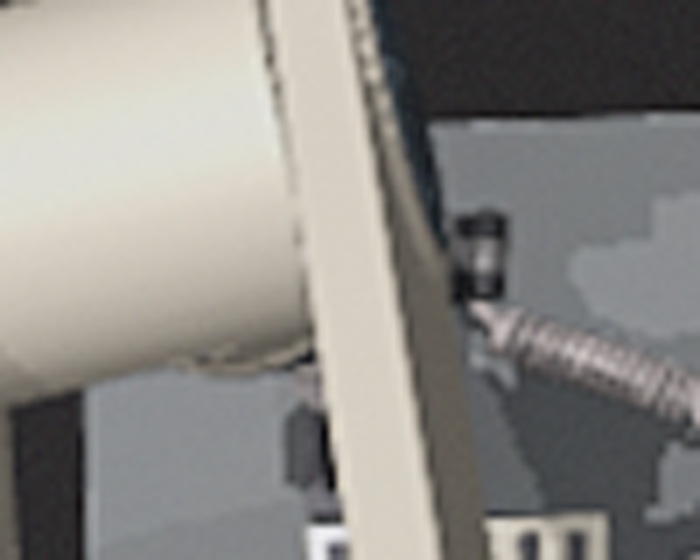

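```bash
python3 - <<'E'
from h import *
c=np.load("pics/wrist5.npz"); crop(c["img"],70,150,170,250,6,"pics/w5c.png"); crop(c["img"],270,160,370,260,6,"pics/w5d.png")
s=np.load("pics/scene5.npz"); crop(s["img"],305,185,350,225,16,"pics/s5d.png")
print(proj(s,[[578.8,156.9,61.8],[577.6,156.3,45]]))
E
```

```text
[[326.2168834  205.82342495]
 [325.55157786 210.03864081]]
```

View pics/w5c.png

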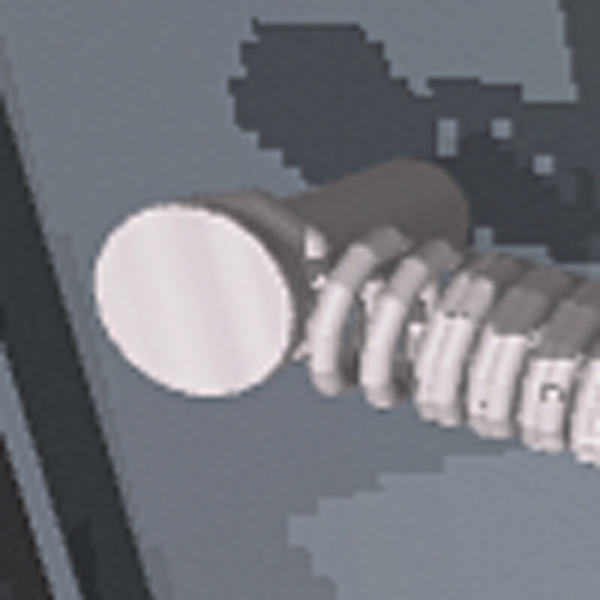

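View pics/w5d.png

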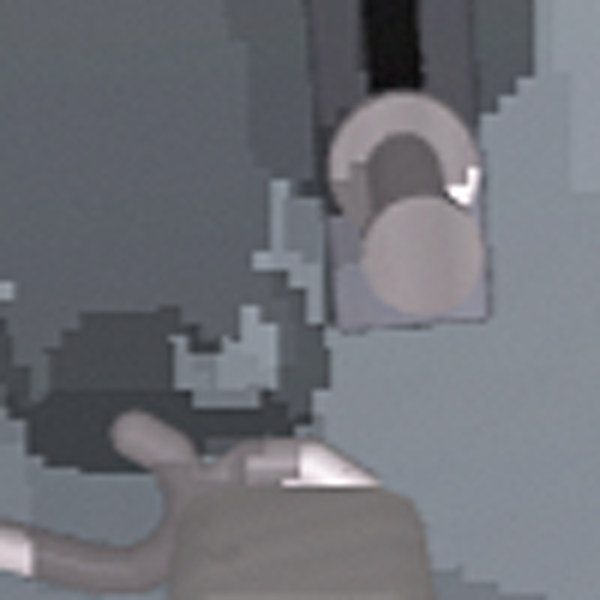

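View pics/s5d.png

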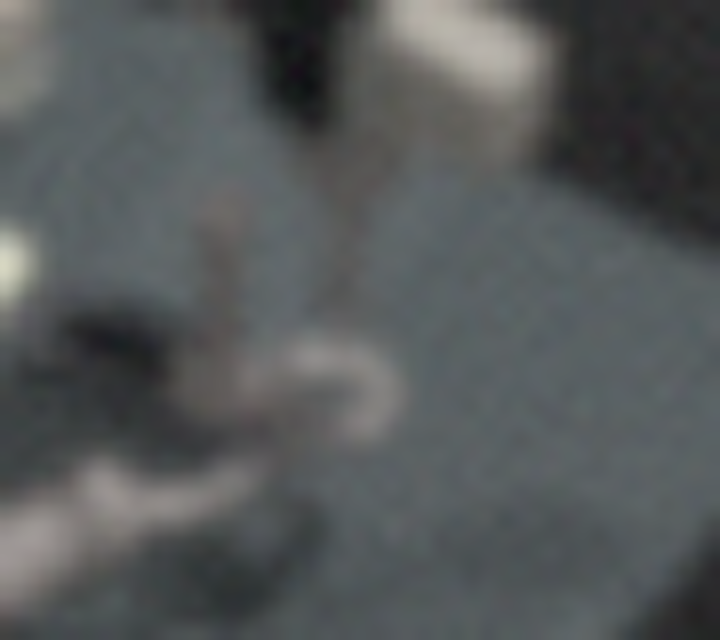

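```bash
python3 - <<'E'
from h import *
c4=np.load("pics/wrist4.npz");c=np.load("pics/wrist5.npz")
l=(70+195/6,150+299/6);p=(270+424/6,160+256/6)
print(onz(c,l,55),onz(c,p,60))
print(tri([ray(c,l),ray(c4,(206.5,122.5))]),tri([ray(c,p),ray(c4,(410.2,123.2))]))
# hook lip centre / visible ring left part
print(c["world_from_camera"][:3,3],c4["world_from_camera"][:3,3], (onz(c4,(384.7,172.8),45)),onz(c4,(384.7,172.8),47))
# ring top edge in c5: crop point (295,440) outer top
print("ring top edge",onz(c,(270+290/6,160+440/6),45)); print("c4 ring top edge",onz(c4,(340+268/6,90+400/6),45))
print("lip end c5",onz(c,(270+130/6,160+425/6),45),"c4",onz(c4,(340+135/6,90+388/6),45))
E
```

```text
[539.43814615  37.6633581   55.        ] [544.5793731  169.90407501  60.        ]
(array([539.42882239,  37.57352901,  54.89004513]), [np.float64(0.03953949730841949), np.float64(0.03953949730843864)]) (array([544.39216267, 169.83555956,  60.64429654]), [np.float64(0.04965727662936417), np.float64(0.0496572766294269)])
[497.15771697 160.1321264  260.03193489] [536.00110521 112.22734008 312.57946264] [577.97159313 156.6734066   45.        ] [577.65788828 156.34119825  47.        ]
ring top edge [566.53679689 156.86291825  45.        ]
c4 ring top edge [566.69848614 156.42891586  45.        ]
lip end c5 [564.38762425 140.91259537  45.        ] c4 [564.77262698 140.91077785  45.        ]
```

Wrist views from two poses agree: lug (539.4,37.6,z54.9), post (544.4,169.9,z60.6), eye about (577.8,156.2). Small correction, then I'll lower in two steps while watching the force.

```bash
python3 -m pendant '[0.8,-0.7,0,0,0,0,-1, 0,0,4,0,0,0,-1, 0,0,4,0,0,0,-1, 0,0,4,0,0,0,-1, 0,0,3,0,0,0,-1, 0,0,3,0,0,0,-1, 0,0,0,0,0,0,-1]' 120
python3 -c "
from h import *
print(sensors.read_state()['ee_pos'],sensors.read_state()['wrist_force'])"
```

```text
time: 8.4
ee_pos: [577.5, 156.5, 97.7]
tcp_rot: [0.018, 1.0, -0.0, -0.0]
wrist_force: [-0.1, -0.8, -1.2]
gripper_width: 0.166
[577.47460971 156.53199475  97.69975961] [-0.144716   -0.83453047 -1.22345424]
```

```bash
python3 -m pendant '[0,0,4,0,0,0,-1, 0,0,4,0,0,0,-1, 0,0,3,0,0,0,-1, 0,0,0,0,0,0,-1, 0,0,0,0,0,0,-1]' 120
python3 - <<'E'
from h import *
s=capture("scene"); crop(s["img"],290,180,350,235,12,"pics/s6.png"); c=capture("wrist"); cv2.imwrite("pics/w6.png",c["img"][:,:,::-1])
print(sensors.read_state()['ee_pos'])
E
```

```text
time: 8.9
ee_pos: [577.7, 156.6, 87.2]
tcp_rot: [0.018, 1.0, -0.0, -0.0]
wrist_force: [-0.4, 1.1, -1.0]
gripper_width: 0.167
[577.90049432 156.62249298  87.41529583]
```

View pics/s6.png

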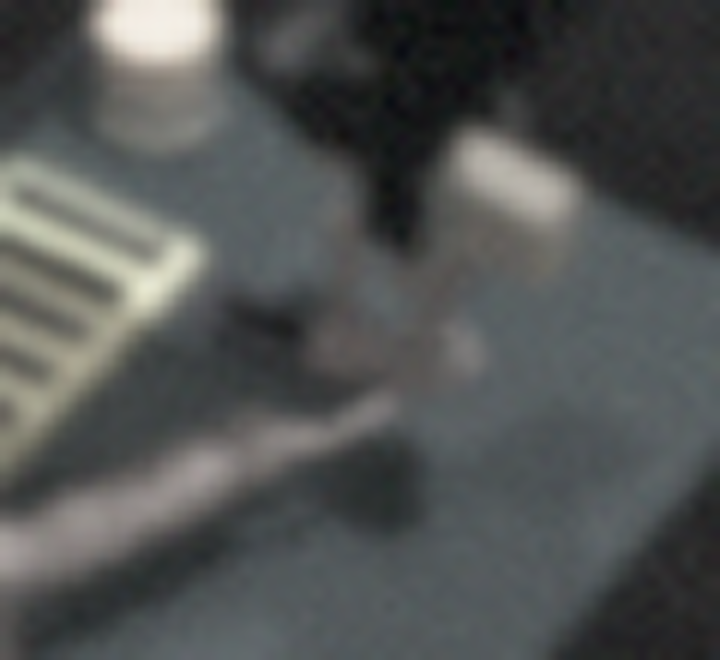

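View pics/w6.png

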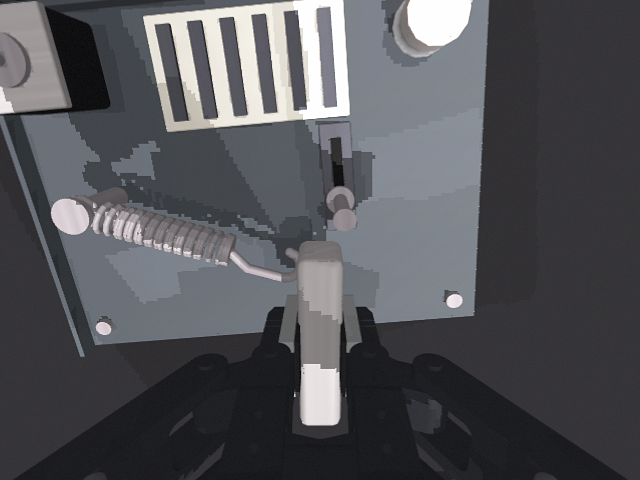

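```bash
python3 -m pendant '[-0.8,2.9,0,0,0,0,-1, -0.8,2.9,0,0,0,0,-1, -0.8,2.9,0,0,0,0,-1, -0.8,2.9,0,0,0,0,-1, 0,0,0,0,0,0,-1, 0,0,0,0,0,0,-1]' 120
cat > st.py <<'E'
from h import *
L=np.array([539.43,37.6])
s=sensors.read_state(); p=s["ee_pos"][:2]-[0.4,0]-L; f=s["wrist_force"]
r=np.linalg.norm(p); print("pos",s["ee_pos"].round(1),"F",f.round(2),"r",r.round(1),"s_geo",(r-126.5).round(1),"ang",np.arctan2(p[0],p[1]).round(3),"F_rad",-(f[:2]@p/r).round(2))
R=tip_axes()[1];print("tilt z",R[:,2].round(4))
E
python3 st.py
python3 - <<'E'
from h import *
c=capture("wrist"); np.savez("pics/w7.npz",**c); cv2.imwrite("pics/w7.png",c["img"][:,:,::-1])
E
```

```text
time: 9.6
ee_pos: [581.2, 168.0, 87.2]
tcp_rot: [0.018, 1.0, -0.0, -0.0]
wrist_force: [-1.2, -2.8, -0.5]
gripper_width: 0.167
pos [581.2 168.   87.2] F [-1.17 -2.84 -0.54] r 136.8 s_geo 10.3 ang 0.307 F_rad 3.06
tilt z [-4.e-04 -3.e-04 -1.e+00]
```

View pics/w7.png

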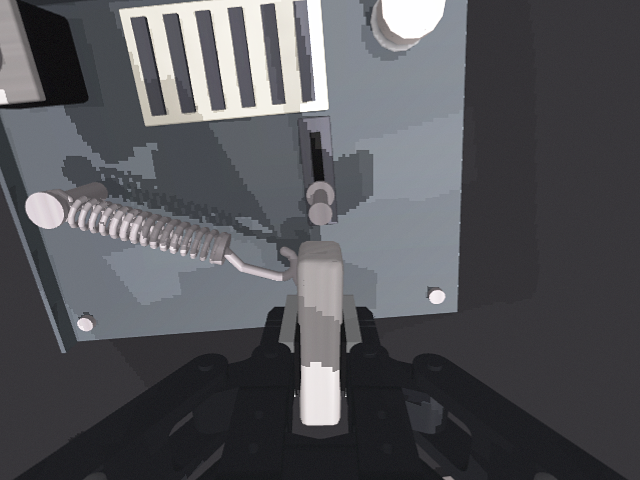

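```bash
python3 -m pendant '[-0.8,2.9,0,0,0,0,-1, -0.8,2.9,0,0,0,0,-1, -0.8,2.9,0,0,0,0,-1, -0.8,2.9,0,0,0,0,-1, -0.8,2.9,0,0,0,0,-1, -0.8,2.9,0,0,0,0,-1, 0,0,0,0,0,0,-1, 0,0,0,0,0,0,-1]' 120
python3 st.py
python3 -m pendant '[0,0,0,0,0,0,-1]' 120
python3 st.py
python3 - <<'E'
from h import *
c=capture("wrist"); np.savez("pics/w8.npz",**c); cv2.imwrite("pics/w8.png",c["img"][:,:,::-1]); crop(c["img"],150,150,370,310,3,"pics/w8c.png")
E
```

```text
time: 10.45
ee_pos: [586.5, 185.1, 87.1]
tcp_rot: [0.018, 1.0, -0.0, -0.0]
wrist_force: [-1.4, -5.9, -0.7]
gripper_width: 0.162
pos [586.5 185.1  87.1] F [-1.41 -5.9  -0.73] r 154.7 s_geo 28.2 ang 0.306 F_rad 6.05
tilt z [-9.e-04 -1.e-03 -1.e+00]
time: 10.55
ee_pos: [586.4, 185.0, 87.1]
tcp_rot: [0.018, 1.0, -0.0, -0.001]
wrist_force: [-2.1, -6.5, -0.5]
gripper_width: 0.165
pos [586.4 185.   87.1] F [-2.1  -6.53 -0.52] r 154.6 s_geo 28.1 ang 0.306 F_rad 6.86
tilt z [-1.e-03 -9.e-04 -1.e+00]
```

View pics/w8c.png

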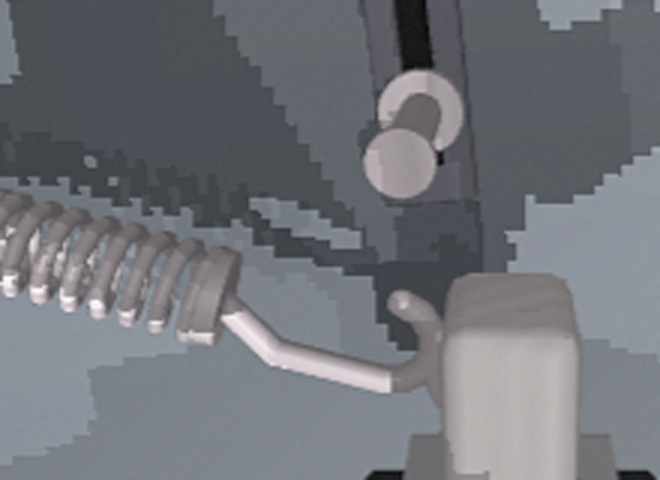

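```bash
python3 - <<'E'
from h import *
c=np.load("pics/w8.npz"); L=np.array([539.43,37.6])
q=onz(c,(150+402/3,150+302/3),45)[:2]-L
for th in (.306,.313):
    e=np.array([np.sin(th),np.cos(th)]); print(q@e, q@e-106.0, q@[e[1],-e[0]])
P=onz(c,(150+400/3,150+163/3),60); print(P)
E
```

```text
133.1900792640095 27.190079264009512 -7.059249912820908
133.13740177455512 27.137401774555116 -7.991399902738118
[544.38524199 169.64903229  60.        ]
```

```bash
python3 -m pendant '[-0.8,2.8,0,0,0,0,-1, -0.8,2.8,0,0,0,0,-1, -0.8,2.8,0,0,0,0,-1, -0.8,2.8,0,0,0,0,-1, 0,0,0,0,0,0,-1, 0,0,0,0,0,0,-1]' 120
python3 st.py; python3 -m pendant '[0,0,0,0,0,0,-1]' 120
python3 st.py
python3 - <<'E'
from h import *
c=capture("wrist"); np.savez("pics/w9.npz",**c); crop(c["img"],150,150,370,310,3,"pics/w9c.png")
L=np.array([539.43,37.6]); s,R=tip_axes(); p=s["ee_pos"][:2]-[.4,0]-L; r=np.hypot(*p); th=np.arctan2(p[0],p[1])
ths=np.linspace(th,.16,5).tolist()+np.linspace(.16,.0376,5).tolist()[1:]
w=np.array([[r*np.sin(t),r*np.cos(t),0] for t in ths]); print((np.diff(w,axis=0)@R).round(1))
E
```

```text
time: 11.2
ee_pos: [589.7, 195.7, 86.9]
tcp_rot: [0.018, 1.0, -0.001, -0.001]
wrist_force: [-2.7, -8.3, -0.6]
gripper_width: 0.168
pos [589.7 195.7  86.9] F [-2.71 -8.26 -0.62] r 165.8 s_geo 39.3 ang 0.306 F_rad 8.69
tilt z [-0.0018 -0.0017 -1.    ]
time: 11.3
ee_pos: [589.7, 195.6, 86.9]
tcp_rot: [0.018, 1.0, -0.001, -0.001]
wrist_force: [-2.5, -8.0, -0.1]
gripper_width: 0.163
pos [589.7 195.6  86.9] F [-2.53 -7.96 -0.08] r 165.7 s_geo 39.2 ang 0.306 F_rad 8.36
tilt z [-0.0018 -0.0017 -1.    ]
[[5.8 1.5 0. ]
 [5.9 1.3 0. ]
 [5.9 1.1 0. ]
 [6.  0.9 0. ]
 [5.  0.6 0. ]
 [5.1 0.4 0. ]
 [5.1 0.2 0. ]
 [5.1 0.1 0. ]]
```

View pics/w9c.png

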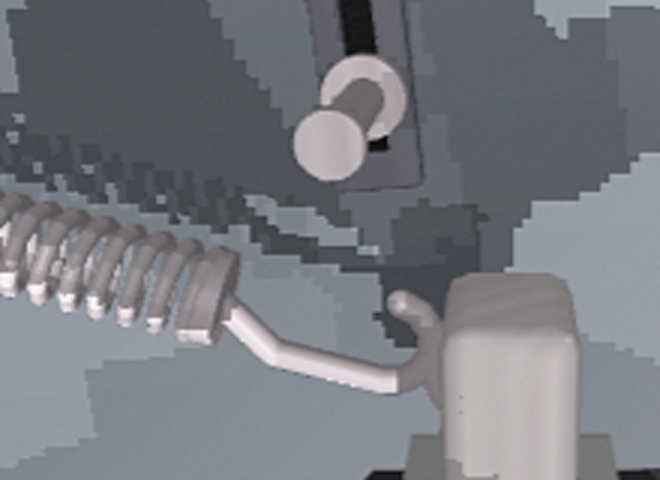

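```bash
python3 -m pendant '[2.9,1.7,0,0,0,0,-1, 2.9,0.8,0,0,0,0,-1, 2.9,0.8,0,0,0,0,-1, 3,0.7,0,0,0,0,-1, 3,0.6,0,0,0,0,-1, 3,0.6,0,0,0,0,-1, 0,0,0,0,0,0,-1, 0,0,0,0,0,0,-1]' 120
python3 st.py
python3 - <<'E'
from h import *
c=capture("wrist"); np.savez("pics/w10.npz",**c); crop(c["img"],150,150,370,310,3,"pics/w10c.png")
L=np.array([539.43,37.6]); s,R=tip_axes(); p=s["ee_pos"][:2]-[.4,0]-L; r=np.hypot(*p); th=np.arctan2(p[0],p[1])
ths=np.linspace(th,.0376,9)
w=np.array([[166.7*np.sin(t),166.7*np.cos(t),0] for t in ths]); w[0,:2]=p; print((np.diff(w,axis=0)@R).round(1))
E
```

```text
time: 12.15
ee_pos: [572.3, 201.4, 87.0]
tcp_rot: [0.018, 1.0, -0.001, -0.001]
wrist_force: [-1.9, -8.7, 0.1]
gripper_width: 0.167
pos [572.3 201.4  87. ] F [-1.85 -8.69  0.09] r 167.0 s_geo 40.5 ang 0.196 F_rad 8.89
tilt z [-0.0014 -0.0017 -1.    ]
[[3.3 0.2 0. ]
 [3.3 0.4 0. ]
 [3.3 0.4 0. ]
 [3.3 0.3 0. ]
 [3.3 0.2 0. ]
 [3.3 0.2 0. ]
 [3.3 0.1 0. ]
 [3.3 0.  0. ]]
```

View pics/w10c.png

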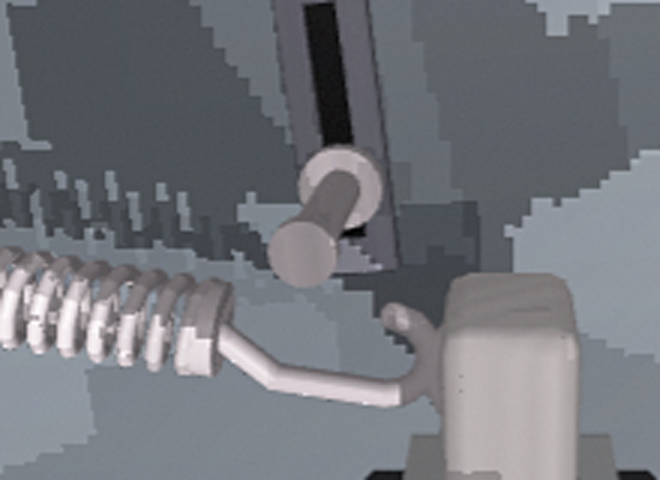

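The post is headed between the coil end and the lip. Continuing the arc.

```bash
python3 -m pendant '[3.3,0.2,0,0,0,0,-1, 3.3,0.4,0,0,0,0,-1, 3.3,0.4,0,0,0,0,-1, 3.3,0.3,0,0,0,0,-1, 3.3,0.2,0,0,0,0,-1, 0,0,0,0,0,0,-1, 0,0,0,0,0,0,-1]' 120
python3 st.py
python3 - <<'E'
from h import *
c=capture("wrist"); np.savez("pics/w11.npz",**c); crop(c["img"],150,150,370,330,3,"pics/w11c.png")
E
```

```text
time: 12.9
ee_pos: [556.1, 203.6, 87.1]
tcp_rot: [0.018, 1.0, -0.001, -0.0]
wrist_force: [-0.8, -8.0, 0.8]
gripper_width: 0.164
pos [556.1 203.6  87.1] F [-0.8  -8.02  0.83] r 166.8 s_geo 40.3 ang 0.098 F_rad 8.06
tilt z [-8.0e-04 -1.6e-03 -1.0e+00]
```

View pics/w11c.png

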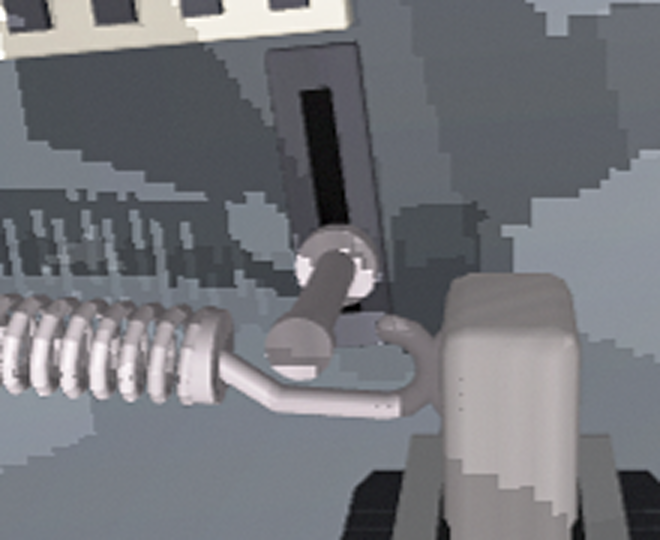

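```bash
python3 -m pendant '[3.3,0.2,0,0,0,0,-1, 3,0.1,0,0,0,0,-1, 2,0,0,0,0,0,-1, 0,0,0,0,0,0,-1, 0,0,0,0,0,0,-1]' 120
python3 st.py
python3 - <<'E'
from h import *
c=capture("wrist"); np.savez("pics/w12.npz",**c); crop(c["img"],150,170,370,350,3,"pics/w12c.png")
E
```

```text
time: 13.45
ee_pos: [548.0, 204.2, 87.1]
tcp_rot: [0.018, 1.0, -0.001, -0.0]
wrist_force: [0.2, -8.1, -1.5]
gripper_width: 0.168
pos [548.  204.2  87.1] F [ 0.17 -8.12 -1.47] r 166.8 s_geo 40.3 ang 0.049 F_rad 8.1
tilt z [-5.0e-04 -1.5e-03 -1.0e+00]
```

View pics/w12c.png

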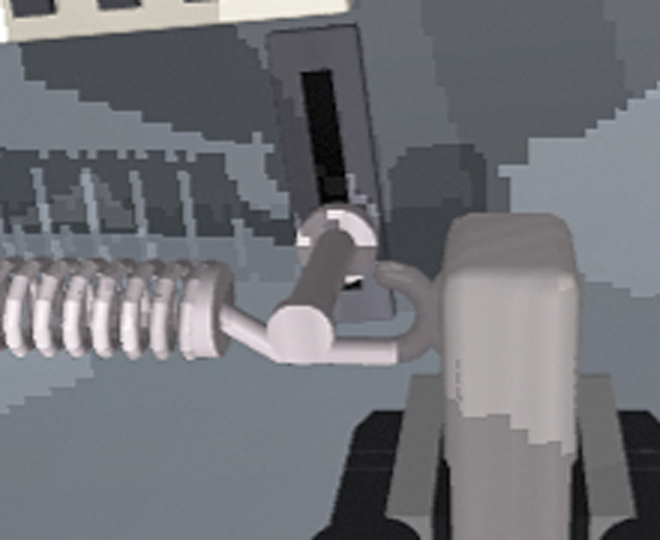

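```bash
python3 -m pendant '[1.8,0,0,0,0,0,-1, 0,-1.5,0,0,0,0,-1, 0,-1.5,0,0,0,0,-1, 0,-1.5,0,0,0,0,-1, 0,-1.5,0,0,0,0,-1, 0,0,0,0,0,0,-1]' 120
python3 st.py
python3 - <<'E'
from h import *
c=capture("wrist"); np.savez("pics/w13.npz",**c); crop(c["img"],150,170,370,350,3,"pics/w13c.png")
E
```

```text
time: 14.1
ee_pos: [546.2, 198.3, 87.2]
tcp_rot: [0.018, 1.0, -0.001, -0.0]
wrist_force: [-1.2, -7.4, -0.4]
gripper_width: 0.16
pos [546.2 198.3  87.2] F [-1.24 -7.44 -0.36] r 160.8 s_geo 34.3 ang 0.039 F_rad 7.48
tilt z [-3.0e-04 -1.2e-03 -1.0e+00]
```

View pics/w13c.png

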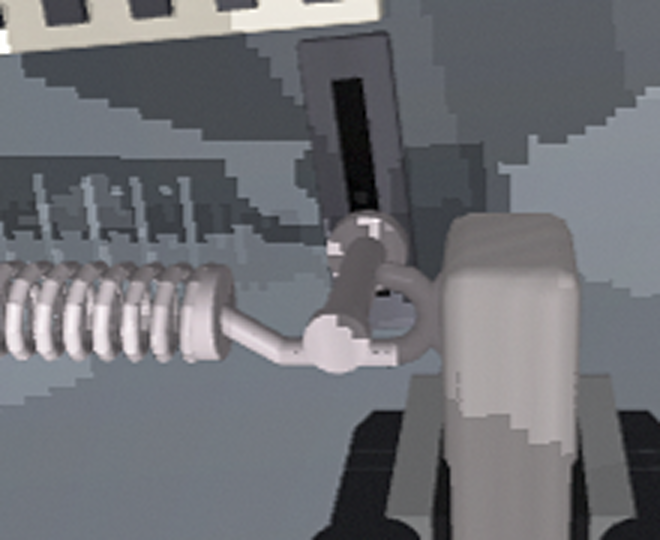

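```bash
python3 -m pendant '[0,-1.5,0,0,0,0,-1, 0,-1.5,0,0,0,0,-1, 0,-1.5,0,0,0,0,-1, 0,0,0,0,0,0,-1]' 120
python3 st.py
python3 -m pendant '[0,-1.5,0,0,0,0,-1, 0,-1.5,0,0,0,0,-1, 0,0,0,0,0,0,-1]' 120
python3 st.py
python3 - <<'E'
from h import *
c=capture("wrist"); np.savez("pics/w14.npz",**c); crop(c["img"],150,170,370,350,3,"pics/w14c.png")
E
```

```text
time: 14.55
ee_pos: [546.1, 194.0, 87.2]
tcp_rot: [0.018, 1.0, -0.0, 0.0]
wrist_force: [-0.3, -6.8, -0.0]
gripper_width: 0.164
pos [546.1 194.   87.2] F [-0.34 -6.79 -0.01] r 156.5 s_geo 30.0 ang 0.04 F_rad 6.8
tilt z [-0.e+00 -9.e-04 -1.e+00]
time: 14.85
ee_pos: [545.8, 191.2, 87.2]
tcp_rot: [0.018, 1.0, -0.0, -0.0]
wrist_force: [0.3, -7.1, -1.0]
gripper_width: 0.168
pos [545.8 191.2  87.2] F [ 0.26 -7.05 -0.99] r 153.7 s_geo 27.2 ang 0.039 F_rad 7.04
tilt z [-4.e-04 -6.e-04 -1.e+00]
```

View pics/w14c.png

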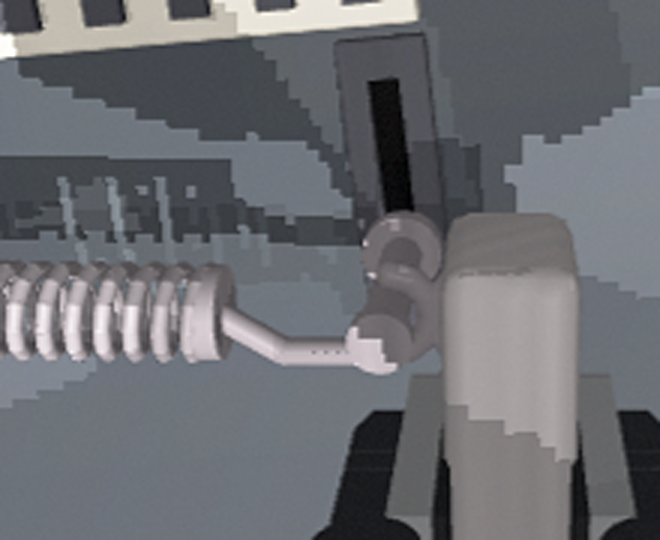

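The lip now lies over the post, so the post is inside the hook. Easing on until the force goes.

```bash
python3 -m pendant '[0,-1.2,0,0,0,0,-1, 0,-1.2,0,0,0,0,-1, 0,0,0,0,0,0,-1]' 120
python3 st.py
python3 -m pendant '[0,-1,0,0,0,0,-1, 0,-1,0,0,0,0,-1, 0,0,0,0,0,0,-1]' 120
python3 st.py
python3 -m pendant '[0,-1,0,0,0,0,-1, 0,0,0,0,0,0,-1]' 120
python3 st.py
python3 - <<'E'
from h import *
c=capture("wrist"); np.savez("pics/w15.npz",**c); crop(c["img"],150,170,370,350,3,"pics/w15c.png")
E
```

```text
time: 15.2
ee_pos: [546.1, 189.5, 87.4]
tcp_rot: [0.018, 1.0, 0.0, 0.0]
wrist_force: [-0.6, -2.5, -0.9]
gripper_width: 0.164
pos [546.1 189.5  87.4] F [-0.63 -2.49 -0.91] r 152.0 s_geo 25.5 ang 0.041 F_rad 2.51
tilt z [ 5.e-04  7.e-04 -1.e+00]
time: 15.5
ee_pos: [546.1, 187.3, 87.5]
tcp_rot: [0.018, 1.0, 0.0, 0.0]
wrist_force: [0.8, -0.5, -0.2]
gripper_width: 0.166
pos [546.1 187.3  87.5] F [ 0.78 -0.48 -0.18] r 149.9 s_geo 23.4 ang 0.042 F_rad 0.44
tilt z [ 7.e-04  5.e-04 -1.e+00]
time: 15.7
ee_pos: [545.8, 186.1, 87.4]
tcp_rot: [0.018, 1.0, 0.0, 0.0]
wrist_force: [-0.9, 1.2, -1.8]
gripper_width: 0.16
pos [545.8 186.1  87.4] F [-0.91  1.22 -1.84] r 148.6 s_geo 22.1 ang 0.04 F_rad -1.19
tilt z [ 3.e-04  1.e-04 -1.e+00]
```

View pics/w15c.png

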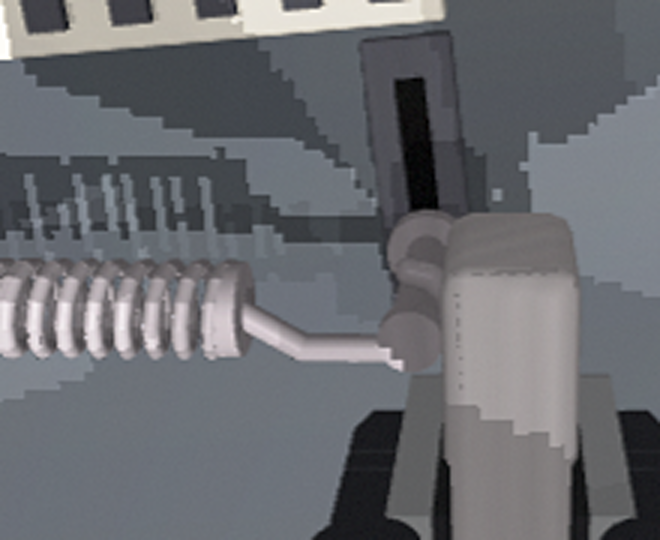

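Seated: the force dropped to zero as the rod went slack at about r=150.5, and the rod is now centred in the ring (r=148.6). Lifting out gently.

```bash
python3 -m pendant '[0,0,-2,0,0,0,-1, 0,0,-3,0,0,0,-1, 0,0,-4,0,0,0,-1, 0,0,0,0,0,0,-1]' 120
python3 st.py
python3 -m pendant '[0,0,-4,0,0,0,-1, 0,0,-6,0,0,0,-1, 0,0,-10,0,0,0,-1, 0,0,-20,0,0,0,-1, 0,0,-30,0,0,0,-1, 0,0,0,0,0,0,-1, 0,0,0,0,0,0,-1]' 120
python3 st.py
python3 - <<'E'
from h import *
for n in ["scene","wrist"]:
    c=capture(n); np.savez(f"pics/{n}16.npz",**c); cv2.imwrite(f"pics/{n}16.png",c["img"][:,:,::-1])
    if n=="scene": crop(c["img"],270,170,350,235,9,"pics/s16c.png")
E
```

```text
time: 16.15
ee_pos: [546.2, 186.2, 97.0]
tcp_rot: [0.018, 1.0, 0.0, 0.001]
wrist_force: [0.7, 0.6, -1.4]
gripper_width: 0.164
pos [546.2 186.2  97. ] F [ 0.71  0.63 -1.42] r 148.8 s_geo 22.3 ang 0.043 F_rad -0.66
tilt z [ 1.1e-03  3.0e-04 -1.0e+00]
time: 16.85
ee_pos: [546.2, 186.2, 167.3]
tcp_rot: [0.018, 1.0, 0.0, 0.001]
wrist_force: [-0.5, -0.4, -1.9]
gripper_width: 0.163
pos [546.2 186.2 167.3] F [-0.52 -0.42 -1.94] r 148.8 s_geo 22.3 ang 0.043 F_rad 0.44
tilt z [ 1.9e-03  6.0e-04 -1.0e+00]
```

View pics/wrist16.png

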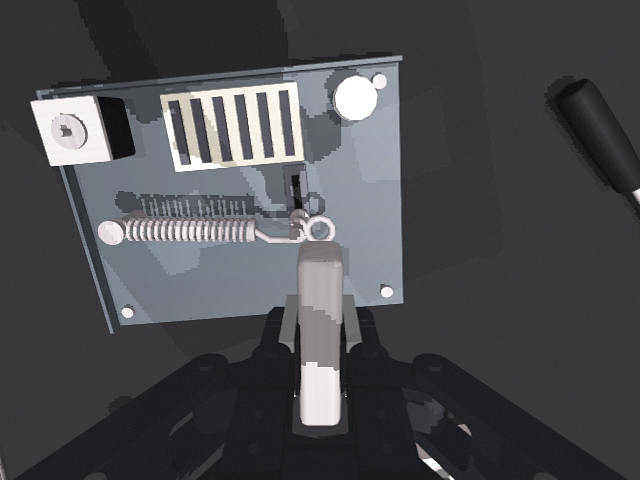

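View pics/s16c.png

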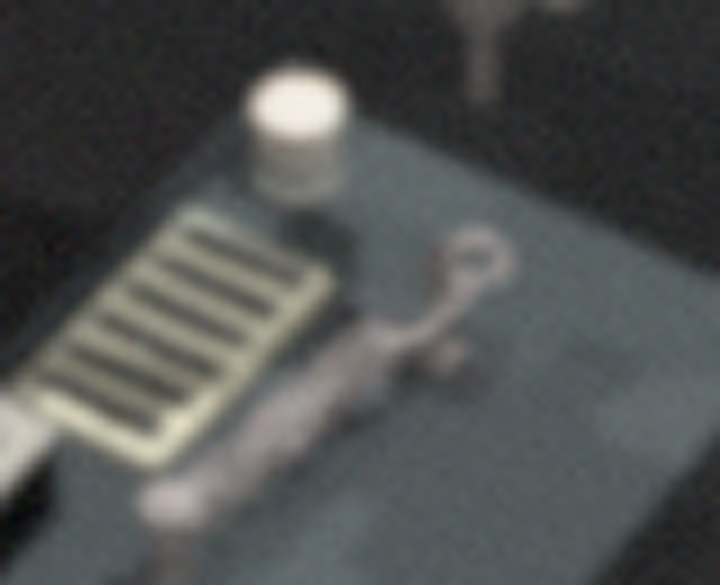

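```bash
python3 - <<'E'
from h import *
c=np.load("pics/wrist16.npz"); crop(c["img"],230,160,350,255,6,"pics/w16c.png")
s=np.load("pics/scene16.npz"); print((proj(s,[[544.4,169.9,60],[544.4,169.9,15]])-[270,170])*9,(proj(c,[[544.4,169.9,60],[544.4,169.9,45],[544.4,169.9,15]])-[230,160])*6)
E
```

```text
[[439.89005052 256.25572667]
 [436.65812531 358.09224496]] [[398.96097395 450.59763215]
 [406.13904513 412.65361253]
 [418.48731105 347.37652581]]
```

View pics/w16c.png

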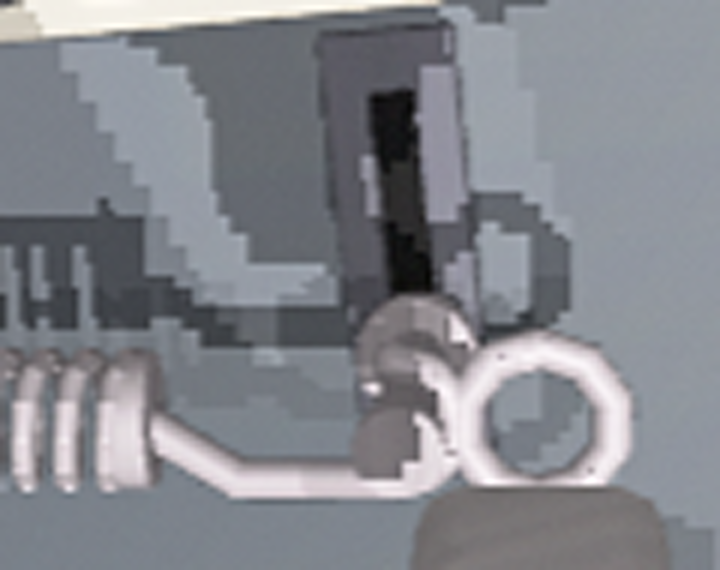

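The wrist view shows the post held inside the hook, with the head at crop (385,445), the lip in front of the post, and the ring clear at (540,420). Returning to the stand.

```bash
python3 -m pendant '[-1,-45,0,0,0,0,-1, -1,-45,0,0,0,0,-1, -1,-45,0,0,0,0,-1, -1,-45,0,0,0,0,-1, -1,-45,0,0,0,0,-1, -1,-45,0,0,0,0,-1, -1,-45,0,0,0,0,-1, -1,-45,0,0,0,0,-1]' 120
python3 -m pendant '[-1,-45,0,0,0,0,-1, -1,-45,0,0,0,0,-1, 0,-22,0,0,0,0,-1, 0,0,0,0,0,0,-1, 0,0,0,0,0,0,-1, 0,0,0,0,0,0,-1]' 120
python3 - <<'E'
from h import *
for n in ["scene","wrist"]:
    c=capture(n); np.savez(f"pics/{n}17.npz",**c); cv2.imwrite(f"pics/{n}17.png",c["img"][:,:,::-1])
    if n=="scene": crop(c["img"],160,230,270,340,6,"pics/s17c.png")
s,R=tip_axes();print(s["ee_pos"],R.round(4),(np.array([538.8,-286.4,0])-s["ee_pos"])@R)
E
```

```text
time: 17.75
ee_pos: [539.8, -175.6, 165.2]
tcp_rot: [0.018, 1.0, 0.0, -0.001]
wrist_force: [0.6, -0.5, 0.2]
gripper_width: 0.17
time: 18.35
ee_pos: [538.4, -284.8, 165.5]
tcp_rot: [0.018, 1.0, 0.001, -0.001]
wrist_force: [0.3, -0.1, -0.7]
gripper_width: 0.162
[ 538.81015834 -284.7128041   166.04055131] [[-9.994e-01  3.440e-02 -6.000e-04]
 [ 3.440e-02  9.994e-01  5.000e-04]
 [ 6.000e-04  4.000e-04 -1.000e+00]] [-1.43918595e-01 -1.76045844e+00  1.66039729e+02]
```

View pics/wrist17.png

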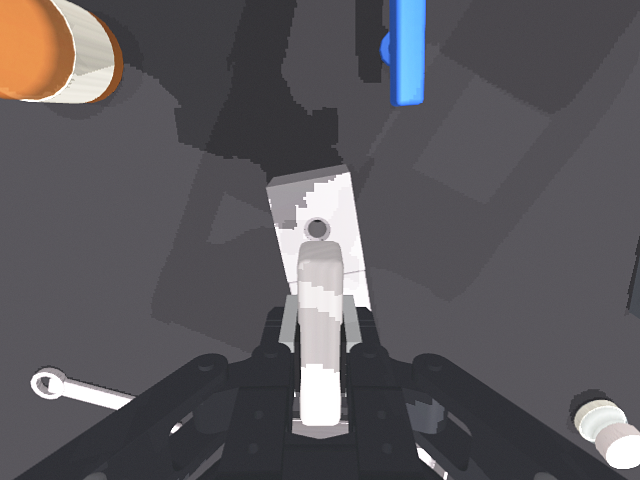

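View pics/s17c.png

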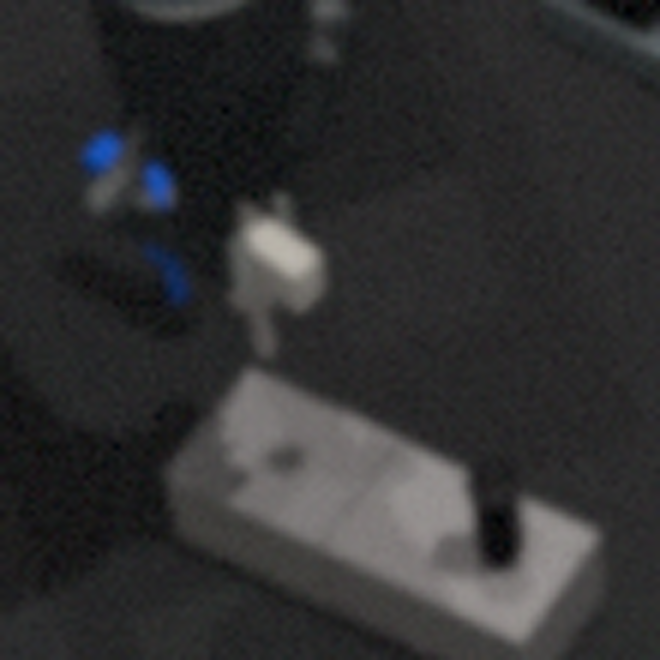

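```bash
python3 -m pendant '[0,-1.7,20,0,0,0,-1, 0,0,20,0,0,0,-1, 0,0,15,0,0,0,-1, 0,0,3,0,0,0,-1, 0,0,0,0,0,0,-1, 0,0,0,0,0,0,-1]' 120
python3 -c "
from h import *
s,R=tip_axes();print(s['ee_pos'],s['wrist_force'],R[:,2],(np.array([538.7,-286.3,61])-s['ee_pos'])@R)"
```

```text
time: 19.05
ee_pos: [539.3, -287.8, 109.0]
tcp_rot: [0.018, 1.0, -0.0, 0.0]
wrist_force: [0.5, 0.1, -1.2]
gripper_width: 0.166
[ 539.33168413 -287.77062747  109.04912905] [ 0.49136172  0.05011608 -1.2369022 ] [ 9.26341462e-04 -4.93181452e-04 -9.99999449e-01] [ 0.72882745  1.46937149 48.04779215]
```

```bash
python3 -m pendant '[0.6,1.3,3,0,0,0,-1, 0,0,4,0,0,0,-1, 0,0,4,0,0,0,-1, 0,0,4,0,0,0,-1, 0,0,0,0,0,0,-1]' 120
python3 st.py
python3 -m pendant '[0,0,4,0,0,0,-1, 0,0,4,0,0,0,-1, 0,0,4,0,0,0,-1, 0,0,4,0,0,0,-1, 0,0,0,0,0,0,-1]' 120
python3 st.py
```

```text
time: 19.55
ee_pos: [537.8, -286.2, 92.5]
tcp_rot: [0.018, 1.0, 0.0, -0.0]
wrist_force: [-0.8, -0.6, -2.0]
gripper_width: 0.167
pos [ 537.8 -286.2   92.5] F [-0.83 -0.57 -1.97] r 323.8 s_geo 197.3 ang -3.135 F_rad -0.57
tilt z [-1.e-03  5.e-04 -1.e+00]
time: 20.05
ee_pos: [537.8, -286.2, 76.6]
tcp_rot: [0.018, 1.0, 0.0, -0.0]
wrist_force: [-0.5, -0.4, -0.6]
gripper_width: 0.166
pos [ 537.8 -286.2   76.6] F [-0.53 -0.43 -0.64] r 323.8 s_geo 197.3 ang -3.135 F_rad -0.43
tilt z [-1.e-03  5.e-04 -1.e+00]
```

In the hole with no contact force. Lowering to the collar.

```bash
python3 -m pendant '[0,0,4,0,0,0,-1, 0,0,4,0,0,0,-1, 0,0,3,0,0,0,-1, 0,0,2,0,0,0,-1, 0,0,1.5,0,0,0,-1, 0,0,0,0,0,0,-1]' 120
python3 st.py
python3 -m pendant '[0,0,1,0,0,0,-1, 0,0,0,0,0,0,-1]' 120
python3 st.py
```

```text
time: 20.65
ee_pos: [538.1, -286.3, 62.6]
tcp_rot: [0.018, 1.0, 0.0, -0.0]
wrist_force: [-0.0, 0.4, -1.2]
gripper_width: 0.168
pos [ 538.1 -286.3   62.6] F [-0.    0.37 -1.19] r 323.9 s_geo 197.4 ang -3.136 F_rad 0.37
tilt z [-2.e-04  1.e-04 -1.e+00]
time: 20.85
ee_pos: [538.2, -286.4, 61.8]
tcp_rot: [0.018, 1.0, -0.0, 0.0]
wrist_force: [0.0, -0.3, -0.7]
gripper_width: 0.163
pos [ 538.2 -286.4   61.8] F [ 0.03 -0.31 -0.69] r 324.0 s_geo 197.5 ang -3.137 F_rad -0.31
tilt z [ 1.e-04 -0.e+00 -1.e+00]
```

```bash
python3 -m pendant '[0,0,0.6,0,0,0,-1, 0,0,0.4,0,0,0,-1, 0,0,0,0,0,0,-1]' 120
python3 st.py
```

```text
time: 21.15
ee_pos: [538.3, -286.4, 61.0]
tcp_rot: [0.018, 1.0, -0.0, 0.0]
wrist_force: [-1.0, 0.4, 2.6]
gripper_width: 0.164
pos [ 538.3 -286.4   61. ] F [-1.03  0.39  2.6 ] r 324.0 s_geo 197.5 ang -3.137 F_rad 0.39
tilt z [ 2.e-04 -1.e-04 -1.e+00]
```

Collar contact at TCP z=61.0, the same height as at pick-up. Releasing.

```bash
python3 -m pendant '[0,0,0,0,0,0,-1, 0,0,0,0,0,0,-0.5, 0,0,0,0,0,0,-0.2, 0,0,0,0,0,0,0.2, 0,0,0,0,0,0,0.6, 0,0,0,0,0,0,1, 0,0,0,0,0,0,1, 0,0,0,0,0,0,1]' 20
python3 st.py
python3 - <<'E'
from h import *
c=capture("wrist"); cv2.imwrite(f"pics/w18.png",c["img"][:,:,::-1])
E
```

```text
time: 21.95
ee_pos: [538.2, -286.4, 60.8]
tcp_rot: [0.018, 1.0, -0.0, -0.0]
wrist_force: [0.0, -0.3, 0.3]
gripper_width: 0.995
pos [ 538.2 -286.4   60.8] F [ 0.   -0.27  0.27] r 324.0 s_geo 197.5 ang -3.137 F_rad -0.27
tilt z [-0. -0. -1.]
```

View pics/w18.png

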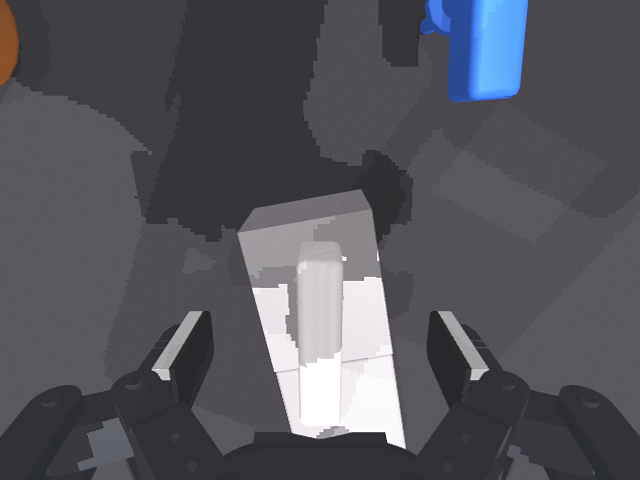

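Released, and the bar is unmoved. Rising straight up and backing off to one side, clear of the views.

```bash
python3 -m pendant '[0,0,-10,0,0,0,1, 0,0,-30,0,0,0,1, 0,0,-45,0,0,0,1, 0,0,-45,0,0,0,1, 0,0,-40,0,0,0,1, 0,0,0,0,0,0,1]' 20
python3 - <<'E'
from h import *
c=capture("wrist"); np.savez("pics/w19.npz",**c); crop(c["img"],270,150,380,300,4,"pics/w19c.png")
t=capture("top"); cv2.imwrite("pics/top19.png",t["img"][:,:,::-1]); s=capture("scene"); crop(s["img"],140,140,400,370,3,"pics/s19.png")
E
```

```text
time: 22.6
ee_pos: [541.2, -287.9, 238.0]
tcp_rot: [0.018, 1.0, -0.002, 0.005]
wrist_force: [-0.1, -0.0, 0.5]
gripper_width: 1.001
```

View pics/w19c.png

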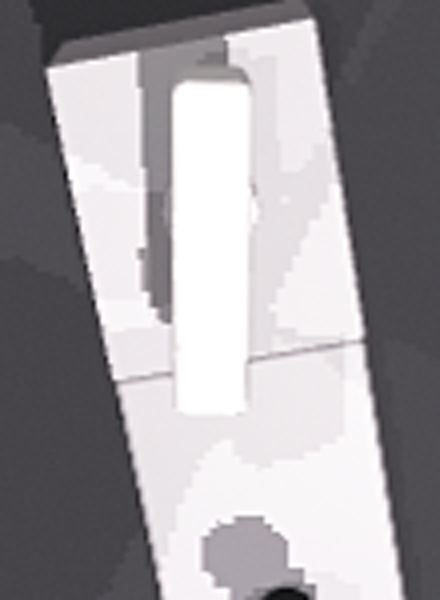

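View pics/top19.png

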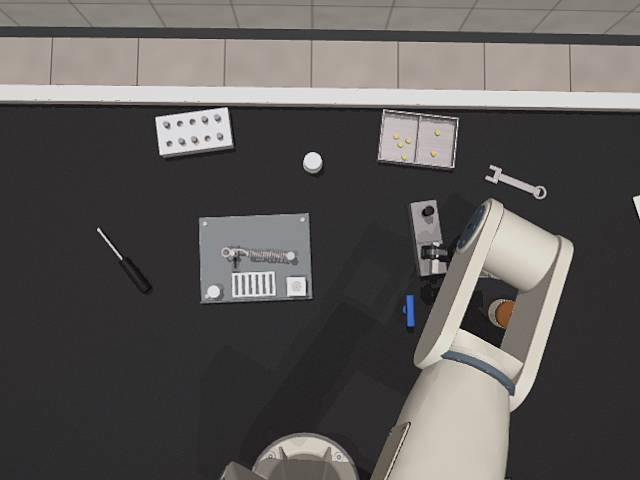

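View pics/s19.png

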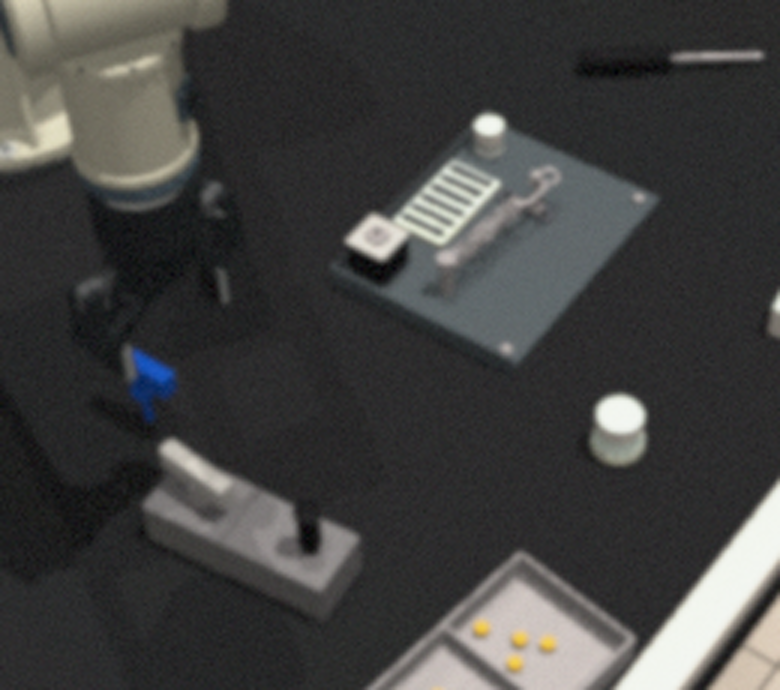

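The puller stands upright in its hole, collar down. In the top view the spring lies straight from the lug (290,256) to the ring (226,252) at the post, and the other objects haven't moved. One last number, then I hand it in.

```bash
python3 -m pendant '[0,0,0,0,0,0,1, 0,0,0,0,0,0,1, 0,0,0,0,0,0,1]' 20; python3 - <<'E'
from h import *
t=capture("top"); crop(t["img"],195,205,325,305,6,"pics/t20.png")
c=np.load("pics/wrist16.npz"); e=onz(c,(230+541/6,160+418/6),45)[:2]; print("eye-lug",np.linalg.norm(e-[539.43,37.6]))
print(workorder.hand_in())
E
```

```text
time: 23.05
ee_pos: [537.8, -286.1, 229.7]
tcp_rot: [0.018, 1.0, 0.0, -0.001]
wrist_force: [-0.0, 0.8, -0.5]
gripper_width: 1.003
eye-lug 148.96059478619088
the job is handed in; nothing more can be done
None
```

View pics/t20.png

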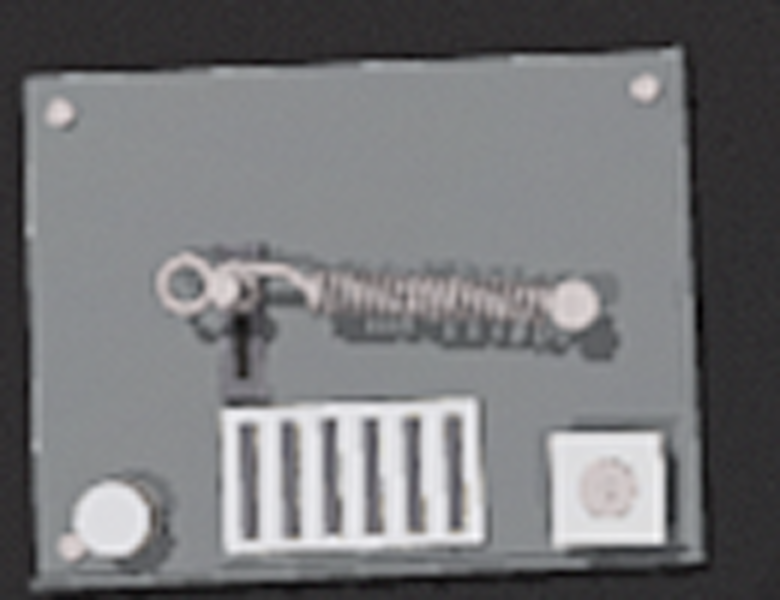

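The spring's hook is on the anchor post under tension, the puller is back in its own hole and let go, and I handed the job in at about 23 s.

I stretched the spring with the puller to about 39–40 mm (the pull read at most about 9 N), swung it onto the post and eased it back until the pull went to zero.

**Last checks:**
- **Spring:** the ring sits 149.0 mm from the lug, where about 148.4 is expected for a seated hook. The top view after the last move shows the post still inside the hook.
- **Puller:** its collar touched the stand at the same height as at pick-up, and it stands upright.
- **Other things:** the other objects looked unmoved in the pictures, and I never touched the blue look-alike.

**Where readings disagreed:** position, picture and force readings of the stretch differed by 1–2 mm. The highest reading was 40.5 mm, below the 45 mm limit. The fixed cameras' positions differed from the wrist camera's by up to about 3 mm; I used the wrist camera.

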